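# Change over the bench vise and start the wash

### The arm

A 6-joint arm with a two-finger parallel gripper is mounted at the origin on the work surface. World frame = base frame: x ahead of the robot, y to its left, z up, the work surface at z = 0. Lengths are in m, angles in rad, forces in N, time in s.
With the tool pointing down it reaches from about 0.375 to 0.9 m from the base axis. Payload 3.1 kg.
Tool frame: the origin (TCP) lies between the finger pads; the fingertips stand 19 mm ahead of it and the grasp point (between the pads) is the TCP; z points along the fingers, y is the line along which they close (so a half turn about z gives the same grasp; the last joint's range is limited). The gripper opens to 87 mm and grips with 3 to 60 N. Pads are 19 mm wide; open, the fingers measure 117 mm over their backs; the gripper's body (75 mm by 190 mm) begins 51 mm behind the grasp point.
Start: joints at [-1.337, 0.527, 1.433, -0, 1.181, -0.178], TCP at [0.251, -0.572, 0.242] pointing down, gripper open.
Joint ranges: [-3.08, 3.08], [-0.75, 2.2], [0.22, 2.44], [-1.43, 4.57], [0, 2.65], [-2.85, 2.85]. Speed limits (rad/s): [2.79, 2.79, 3.14, 3.14, 3.14, 3.14].

### API

Orientations are given as a unit quaternion [x, y, z, w].
In Python, from rig import telemetry, viewer, hand_in gives the robot as it stands. The module is installed in compiled form; this text tells all that it offers.
- The arm moves only by the shell command python3 -m creep 'ROWS' [FORCE]. ROWS is JSON, a list of rows, each an object with "translation": the shift along the tool's x, y, z in mm, a list of three; "roll": the turn about the tool's z in degrees; "gripper": the finger opening in mm, from 0 to 87. In form: [{"translation": [tx, ty, tz], "roll": roll, "gripper": gripper}, ...]. A call has 1 to 5 rows; each row is the pose to reach, as a shift and turn from the pose commanded when the call began, along the tool's axes at that moment; what a row does not reach only later rows make up. A row lasts 1/12 s, in which the tool goes at most 41.7 mm and 7.16 degrees, less where a joint would pass 70% of its speed; a pose out of reach is approached as far as the arm can. A call with a gripper value outside its range is refused whole. The fingers move at their own pace and stop on an object; FORCE is the grip in N (left out, the last holds). Time passes only in rows, so rows that repeat a pose let the fingers close. It gives the time, the measured TCP pose, the force, the opening and the grip force at its end, in the units of the state.
- telemetry.get_obs(): the state, without advancing time (a new reading comes with each control period).
- viewer.camera(name): name is "scene" or "side" or "wrist"; returns the picture (420x560x3 uint8, blue, green, red); there is no depth.
- viewer.camera_info(name): a dict with "intrinsics" (3x3 intrinsics, pixels), "k1" (the pictures are not rectified: a ray, as slopes to the right and down, at radius r is drawn at 1 + k1 r^2 times it, then the intrinsics apply), "rvec" (rotation vector, rad) and "tvec" (3), from world to camera coordinates, as OpenCV has them; the wrist camera has in their place "hand_eye" (4x4, takes a point from camera to tool coordinates, whose origin is the TCP and whose axes are the flange's). Camera axes: x right, y down, z forward; pixel columns grow to the right and rows downward; lengths in m; the calibration is good to about 2 mm. A picture is of the moment at which its call begins: read the wrist's pose just before it. camera_info takes no time and is no camera call.
- hand_in(): hands the job in; it is judged then, once.
Trained networks look in the newest picture that a camera, given by its name, has taken for a name from the list of things; names that differ only in an ending like _2 or _b are one class to them, and where a whole thing is asked for, a point or a joint stands for the part that bears it (a point fixed in the world has none). Each returns a list of dicts, best first, with "p" (0 to 1); they miss things now and then, are a little off and sometimes report something else, mostly with a low value. They report only what shows in the picture. A call takes as long as a camera call. They do not tell look-alikes from the thing itself.
- viewer.recognise(camera, thing): "bbox" ([left, top, width, height] in pixels, round what is visible of it).
The state is a dict: "time": time; "q": joint angles; "joint_velocities": joint speeds; "joint_torque": joint torques, N m; "position": TCP position; "tool_rot": TCP orientation; "ft_force": force on the tool from outside, world axes, zero at the start; "moment": the same for the moment, N m; "grip_width": finger opening in m; "grip_force": force on a finger pad.
Only numpy, scipy, OpenCV 4.12 (cv2) and the standard library are available. Lean on these libraries where they do the work, as an engineer would, in place of code of your own. Each camera call takes 0.05 s, during which the arm holds its last target. There are 200 camera calls.

### The job

Change over the vise and start the wash: swing the vise's lever to open the sliding jaw, then lift out the finished aluminium block and put it in the cleaner's basket together with every other finished block waiting on the bench, each lying flat on the basket floor in one of its compartments. Set the blue blank down on the vise bed, midway along the jaws and square between them, its length along them, and swing the lever back until the jaw clamps it tight. Once all the finished blocks are in the basket fold the steel lid fully shut, and only then press the rocker switch on; leave the mandrel stand, the loupe and the acrylic cube where they are.

Things in the scene. Friction and masses are not known exactly. Their poses are not given: they have to be found in the camera images.
- cleaner: grey plastic ultrasonic cleaner fixed to the bench. Origin at bench level under the centre of the square tank opening; z up. Tank opening 164 x 164 mm, lined by a fixed stainless basket; rim 130 mm and basket floor 70 mm above the bench. Walls 10 mm on its +x and +y sides, 26 mm on its -y (hinge) side, a 63 mm wide console with the rocker switch on its -x side. Turned up to 0.12 rad on the bench
- basket_floor (a point): centre of the basket's floor, where two low dividers (4 mm thick, 20 mm tall, along x and y) cross and make four compartments of 80 x 80 mm; axes as the cleaner's
- lid_hinge (a point): middle of the lid's hinge line, 108 mm to the cleaner's -y side of the tank centre and 134 mm above the bench; the hinge line runs along the cleaner's x
- lid (a joint): hinge angle of the steel lid (184 mm wide along the hinge, 198 mm from hinge to edge plus a flat 20 mm black tab, 6 mm thick, 0.25 kg): 0 = shut flat on the rim, 1.57 = upright, 2.0 = fully back, leaning outwards. Stiff hinge (0.45 N m friction): it stays where it is left; to shut it, push it over from outside (the -y side), then down
- lid_edge (a point): middle of the lid's free edge, on its outer face (the upper face when shut), 198 mm from the hinge
- rocker (a joint): tilt of the rocker switch on the console: 0 = off, 0.28 = fully on; it stays where left (0.04 N m friction, about 2 N at point rocker_on)
- rocker_on (a point): top surface of the red raised half of the rocker, 23 mm from its pivot towards the cleaner's +y; press down here to switch on (it sinks 6 mm). The rocker is 26 mm (cleaner's x) by 64 mm (cleaner's y), the other half black
- vise: small blue bench vise fixed to the bench, steel jaws 80 mm wide that close along its y. Origin at bench level; z up. Base 86 (x) x 160 mm (y), bed 24 mm above the bench, jaw tops 44 mm above the bench. Fixed jaw face at its y = +25 mm; the sliding jaw is on the -y side and opens towards -y. Turned up to 0.15 rad on the bench
- bed (a point): point on the vise bed (24 mm above the bench) where the centre of a clamped 36 mm block lies; axes as the vise's; the fixed jaw's face is at its y = +18 mm, the sliding jaw's face at its y = -18 mm with lever at 0
- jaw: the sliding jaw, steel, 80 (x) x 28 (y) x 20 mm; origin at the middle of the lower edge of its gripping face; axes as the vise's. Driven by the lever, 17.5 mm per rad: the gap between the jaws is 36 mm at lever 0, 58 mm at lever 1.3
- lever (a joint): angle of the vise's hand lever about the upright axis at lever_pivot, in rad: 0 = jaw against a 36 mm block, 1.3 = fully open; grows clockwise seen from above, stops at -0.35. About 3 N at the handle moves it when unloaded; friction (0.25 N m) holds the clamping force when it is let go; about 9 N at the handle clamps well
- lever_pivot (a point): the lever's axis, at the height of its arm (54 mm)
- lever_grip (a point): on the axis of the lever's upright black handle (18 mm diameter, from 54 to 102 mm above the bench, 85 mm from the pivot), 88 mm above the bench: the height to grip. With lever at 0 the arm points 0.35 rad from the vise's +x towards its +y
- finished: machined bare-aluminium block 64 (its x) x 36 (its y) x 42 mm (its z), 0.18 to 0.36 kg, with a dark milled pocket and two drilled holes on top and dark hole mouths in its long sides; origin at its centre. At the start it stands in the closed vise, its x along the vise's x, 22 mm proud of the jaws
- waiting1: machined bare-aluminium block 64 (its x) x 36 (its y) x 42 mm (its z), 0.18 to 0.36 kg, with a dark milled pocket and two drilled holes on top and dark hole mouths in its long sides; origin at its centre; one of up to three finished blocks waiting on the bench (None when absent)
- waiting2: machined bare-aluminium block 64 (its x) x 36 (its y) x 42 mm (its z), 0.18 to 0.36 kg, with a dark milled pocket and two drilled holes on top and dark hole mouths in its long sides; origin at its centre; one of up to three finished blocks waiting on the bench (None when absent)
- waiting3: machined bare-aluminium block 64 (its x) x 36 (its y) x 42 mm (its z), 0.18 to 0.36 kg, with a dark milled pocket and two drilled holes on top and dark hole mouths in its long sides; origin at its centre; one of up to three finished blocks waiting on the bench (None when absent)
- blank: plain blue (marking-out dye) aluminium block of the same size, 64 x 36 x 42 mm, no pocket or holes: the next piece to be worked; origin at its centre; on the bench at the start
- mandrel_stand: ring mandrel stand, black foot 70 mm across, steel cone with brass top, 149 mm tall; bystander; origin under its foot
- loupe: chrome loupe standing on the bench, 48 mm across, 42 mm tall; bystander; origin under it
- card_cube: open-topped clear acrylic cube, 70 x 70 x 60 mm, with two dark blue cards of gold-tone earring backs standing in it (70 mm tall); bystander; origin under it
There are look-alikes about, which are no part of the job. Leave any yellow look-alike of the finished alone. Of the things that look like the blank, the larger one is meant.

How it is judged:
By the outcome, as a careful person would: the job done as asked, in the order asked, and still so for the second after the job is handed in, with the robot touching nothing.
Of waiting1, waiting2, waiting3 only 1 to 3 are there at a start; the rules pass over those that are not, and their reading is None.
At some moment in a run one of waiting1, waiting2, waiting3 may be knocked a few centimetres aside while the robot is not near it.
Once in a run the grip may slacken for a moment while it holds something.
It also fails if it takes over 210 s, if anything falls off the work surface, if the arm or the gripper's body presses on something with over 40 N, if the wrist force passes 120 N, or if a joint passes its speed limit or range.

## Working session

There is one attempt and no reset: what is moved stays moved. The work goes in short steps, Python scripts to look and compute and a shell command to move; the robot and the scene stay as the last step left them, time stands still between calls to the robot, and variables do not carry over. Pictures are saved under pics/ and viewed, at most 14 in all, crops included, and the job is handed in when it is done.

```bash
mkdir -p pics
cat > h.py <<'E'
import numpy as np, cv2
from scipy.spatial.transform import Rotation as R
from rig import telemetry, viewer, hand_in
def cam(n,save=None):
    o=telemetry.get_obs(); im=viewer.camera(n)
    if save: cv2.imwrite('pics/'+save+'.png',im)
    return o,im
def pose(n,o=None):
    c=viewer.camera_info(n);K=np.array(c['intrinsics'],float);k1=c['k1']
    if 'hand_eye' in c:
        T=np.eye(4);o=o or telemetry.get_obs();T[:3,:3]=R.from_quat(o['tool_rot']).as_matrix();T[:3,3]=o['position']
        M=T@np.array(c['hand_eye'])
    else:
        M=np.eye(4);Rm=R.from_rotvec(np.ravel(c['rvec'])).as_matrix();M[:3,:3]=Rm.T;M[:3,3]=-Rm.T@np.ravel(c['tvec'])
    return K,k1,M   # M camera->world
def px2w(n,uv,z,o=None):
    K,k1,M=pose(n,o);uv=np.atleast_2d(np.array(uv,float))
    d=cv2.undistortPoints(uv[:,None],K,np.array([k1,0,0,0,0.]))[:,0]
    r=np.c_[d,np.ones(len(d))]@M[:3,:3].T
    return M[:3,3]+r*((z-M[2,3])/r[:,2])[:,None]
def w2px(n,P,o=None):
    K,k1,M=pose(n,o);P=np.atleast_2d(np.array(P,float));W=np.linalg.inv(M)
    return cv2.projectPoints(P,cv2.Rodrigues(W[:3,:3])[0],W[:3,3],K,np.array([k1,0,0,0,0.]))[0][:,0]
def totool(p,yaw=None):
    "mm shift in tool axes from now to world TCP p"
    o=telemetry.get_obs();Rm=R.from_quat(o['tool_rot']).as_matrix()
    return np.round(1000*Rm.T@(np.array(p)-o['position']),1)
def st():
    o=telemetry.get_obs();Rm=R.from_quat(o['tool_rot']).as_matrix()
    print('t',round(o['time'],2),'p',np.round(o['position'],4),'tool x',np.round(Rm[:,0],3),'y',np.round(Rm[:,1],3),'F',np.round(o['ft_force'],1),'w',round(o['grip_width'],4),'gf',np.round(o['grip_force'],1),'q',np.round(o['q'],2))
E
python3 - <<'E'
from h import *
st()
for n in ['scene','side','wrist']:
    cam(n,n+'0'); K,k1,M=pose(n);print(n,np.round(M,3).tolist(),K[0,0],k1)
    for t in ['cleaner','lid','rocker','vise','jaw','lever','finished','blank','mandrel_stand','loupe','card_cube']:
        print(t,[(list(map(int,r['bbox'])),round(r['p'],2)) for r in viewer.recognise(n,t)][:6])
E
```

```text
t 0.0 p [ 0.2506 -0.5718  0.2406] tool x [0.916 0.401 0.   ] y [ 0.401 -0.916 -0.002] F [-0.6  0.1  0.5] w 0.0876 gf 0.0 q [-1.34  0.53  1.43  0.    1.18 -0.18]
scene [[-0.786, 0.4, -0.471, 1.166], [0.618, 0.485, -0.619, 0.807], [-0.019, -0.778, -0.628, 0.899], [0.0, 0.0, 0.0, 1.0]] 439.52013060724227 -0.028635608528010364
cleaner [([182, 73, 102, 130], 0.73), ([317, 247, 69, 54], 0.68)]
lid [([181, 73, 62, 67], 0.91), ([300, 208, 18, 25], 0.4)]
rocker [([260, 233, 23, 30], 0.7), ([257, 132, 12, 13], 0.57)]
vise [([301, 208, 16, 25], 0.69), ([317, 247, 66, 58], 0.66)]
jaw [([336, 261, 19, 19], 0.8), ([344, 259, 28, 25], 0.22)]
lever [([320, 248, 22, 25], 0.55)]
finished [([373, 297, 28, 32], 0.84), ([344, 256, 30, 27], 0.71), ([178, 225, 27, 33], 0.42), ([338, 256, 23, 24], 0.4)]
blank [([302, 208, 17, 24], 0.87), ([323, 200, 7, 17], 0.63), ([178, 220, 26, 37], 0.3)]
mandrel_stand [([302, 305, 23, 53], 0.75)]
loupe [([219, 261, 16, 20], 0.66), ([318, 248, 25, 23], 0.56)]
card_cube [([176, 221, 29, 37], 0.68), ([184, 76, 102, 127], 0.18)]
side [[-0.249, -0.533, 0.809, -0.479], [-0.968
[... 335 characters left out ...]
0.91)]
jaw [([170, 248, 24, 23], 0.57), ([335, 128, 128, 147], 0.54)]
lever [([179, 217, 24, 37], 0.77), ([401, 127, 64, 91], 0.28)]
finished [([156, 243, 18, 29], 0.81), ([109, 252, 20, 26], 0.65)]
blank [([252, 254, 23, 24], 0.77), ([274, 275, 16, 21], 0.6)]
mandrel_stand [([128, 187, 24, 45], 0.66)]
loupe [([229, 193, 14, 16], 0.65)]
card_cube []
wrist [[0.402, -0.889, -0.218, 0.312], [-0.916, -0.39, -0.097, -0.548], [0.002, 0.239, -0.971, 0.385], [0.0, 0.0, 0.0, 1.0]] 314.14689716832106 -0.04540699434898517
cleaner [([67, 0, 125, 53], 0.64)]
lid []
rocker []
vise []
jaw []
lever []
finished [([68, 0, 122, 50], 0.22)]
blank []
mandrel_stand [([68, 1, 122, 52], 0.55)]
loupe []
card_cube []
```

Run:
```python
import cv2
a=cv2.imread('pics/scene0.png');c=a[60:360,130:430];cv2.imwrite('pics/s0c.png',cv2.resize(c,(600,600),interpolation=3))
a=cv2.imread('pics/side0.png');c=a[110:310,90:490];cv2.imwrite('pics/d0c.png',cv2.resize(c,(800,400),interpolation=3))
```

```text
(no output)
```

View pics/s0c.png

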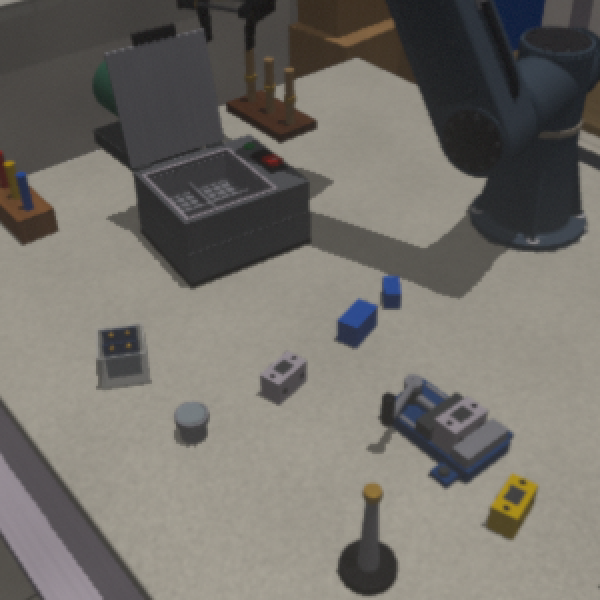

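View pics/d0c.png

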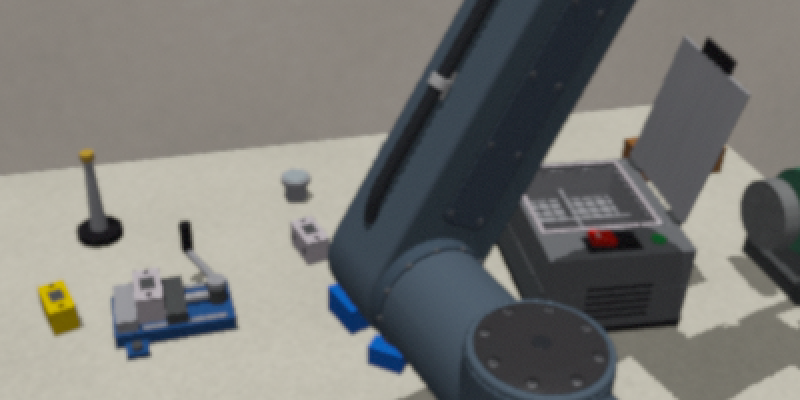

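Run:
```python
from h import *
f=lambda x,y:(130+x/2,60+y/2)
g=lambda x,y:(90+x/2,110+y/2)
for n,uv,z in [('rim near-right',f(308,180),.13),('rim +x+y corner',f(192,222),.13),('rim left',f(137,178),.13),('rocker red',f(270,160),.135),('pivot',f(413,382),.054),('handle top',f(388,396),.102),('fin top',f(461,413),.066),('wait top',f(286,365),.042),('blank top',f(358,312),.042),('small',f(392,285),.03),('yellow',f(515,492),.042),('mandrel',f(368,567),0),('loupe',f(192,425),.02),('cube',f(123,365),.03),('vise corner near',f(468,478),.01),('jaw right',f(511,433),.044)]:
    print(n,np.round(px2w('scene',uv,z)[0],3))
print('side')
for n,uv,z in [('red',g(602,238),.135),('rim a',g(690,250),.13),('pivot',g(214,290),.054),('handle top',g(185,225),.102),('fin',g(148,283),.066),('wait',g(307,230),.042),('yellow',g(56,295),.042),('lid hinge a',g(682,218),.134),('tab',g(718,55),.33)]:
    print(n,np.round(px2w('side',uv,z)[0],3))
```

```text
rim near-right [ 0.357 -0.193  0.13 ]
rim +x+y corner [ 0.579 -0.212  0.13 ]
rim left [ 0.577 -0.386  0.13 ]
rocker red [ 0.371 -0.281  0.135]
pivot [0.505 0.216 0.054]
handle top [0.585 0.248 0.102]
fin top [0.507 0.306 0.066]
wait top [0.611 0.068 0.042]
blank top [0.453 0.044 0.042]
small [0.355 0.017 0.03 ]
yellow [0.535 0.426 0.042]
mandrel [ 0.726  0.371 -0.   ]
loupe [0.771 0.063 0.02 ]
cube [ 0.788 -0.093  0.03 ]
vise corner near [0.541 0.358 0.01 ]
jaw right [0.466 0.359 0.044]
side
red [ 0.378 -0.278  0.135]
rim a [ 0.333 -0.383  0.13 ]
pivot [0.485 0.218 0.054]
handle top [0.575 0.244 0.102]
fin [0.504 0.302 0.066]
wait [0.61  0.068 0.042]
yellow [0.537 0.423 0.042]
lid hinge a [ 0.397 -0.408  0.134]
tab [ 0.483 -0.467  0.33 ]
```

```bash
python3 -m creep '[{"translation":[0,0,-40],"roll":0,"gripper":87},{"translation":[0,0,-80],"roll":0,"gripper":87},{"translation":[0,0,-120],"roll":0,"gripper":87},{"translation":[0,0,-160],"roll":0,"gripper":87},{"translation":[0,0,-180],"roll":0,"gripper":87}]'
python3 -m creep '[{"translation":[36,-18,0],"roll":5,"gripper":87},{"translation":[72,-36,0],"roll":10,"gripper":87},{"translation":[108,-53,0],"roll":15,"gripper":87},{"translation":[144,-70,0],"roll":20,"gripper":87},{"translation":[180,-88,0],"roll":24,"gripper":87}]'
python3 - <<'E'
from h import *
st();print(totool([.46,-.29,.42]))
E
```

```text
time: 2.22
position: [0.2512, -0.5738, 0.4278]
tool_rot: [0.979, 0.205, 0.0, 0.005]
ft_force: [-0.4, -0.5, 0.0]
grip_width: 0.0871
grip_force: 0.0
time: 2.63
position: [0.3811, -0.4182, 0.4217]
tool_rot: [1.0, -0.005, 0.0, 0.0]
ft_force: [0.2, 0.3, 0.7]
grip_width: 0.0869
grip_force: 0.0
t 2.63 p [ 0.3811 -0.4182  0.4217] tool x [ 1.    -0.011  0.   ] y [-0.011 -1.     0.   ] F [0.2 0.3 0.7] w 0.0869 gf 0.0 q [-1.03  0.29  1.32  0.    1.53  0.55]
[  77.5 -129.1    1.7]
```

```bash
python3 -m creep '[{"translation":[20,-34,0],"roll":0,"gripper":87},{"translation":[40,-68,0],"roll":0,"gripper":87},{"translation":[60,-100,0],"roll":0,"gripper":87},{"translation":[78,-130,0],"roll":0,"gripper":87},{"translation":[78,-130,0],"roll":0,"gripper":87}]'
python3 - <<'E'
from h import *
st();o,im=cam('wrist','w_clean')
E
```

```text
time: 3.05
position: [0.4615, -0.2843, 0.4219]
tool_rot: [1.0, 0.0, 0.001, -0.002]
ft_force: [-0.7, -0.1, 0.3]
grip_width: 0.0872
grip_force: 0.0
t 3.05 p [ 0.4615 -0.2843  0.4219] tool x [1.    0.001 0.002] y [ 0.001 -1.    -0.003] F [-0.7 -0.1  0.3] w 0.0872 gf 0.0 q [-0.76  0.25  1.38  0.    1.52  0.81]
```

View pics/w_clean.png

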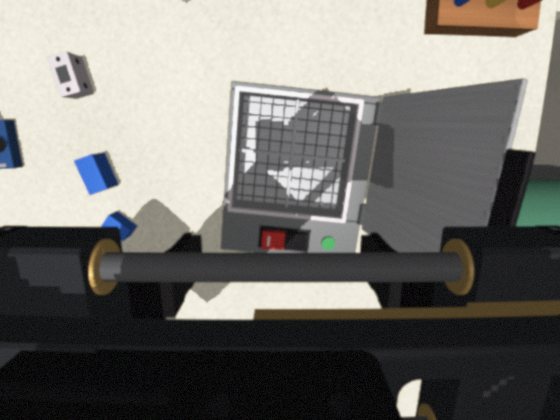

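Run:
```python
from h import *
c=cv2.imread('pics/w_clean.png')[60:270,200:400];cv2.imwrite('pics/cc.png',cv2.resize(c,(760,798)[:2] and (570,598),interpolation=3))
P=px2w('wrist',[(232,82),(222,250),(243,93),(358,102),(345,217),(231,207),(237,86),(364,97),(272,240)],.13);print(np.round(P,4))
print([np.linalg.norm(P[i]-P[j]).round(4) for i,j in [(0,1),(2,3),(3,4),(4,5),(5,2)]])
```

```text
[[ 0.5887 -0.225   0.13  ]
 [ 0.3546 -0.202   0.13  ]
 [ 0.5748 -0.2391  0.13  ]
 [ 0.5637 -0.3915  0.13  ]
 [ 0.4053 -0.3815  0.13  ]
 [ 0.4201 -0.2179  0.13  ]
 [ 0.5837 -0.2315  0.13  ]
 [ 0.5702 -0.3992  0.13  ]
 [ 0.3703 -0.2761  0.13  ]]
[np.float64(0.2352), np.float64(0.1528), np.float64(0.1588), np.float64(0.1643), np.float64(0.1562)]
```

View pics/cc.png

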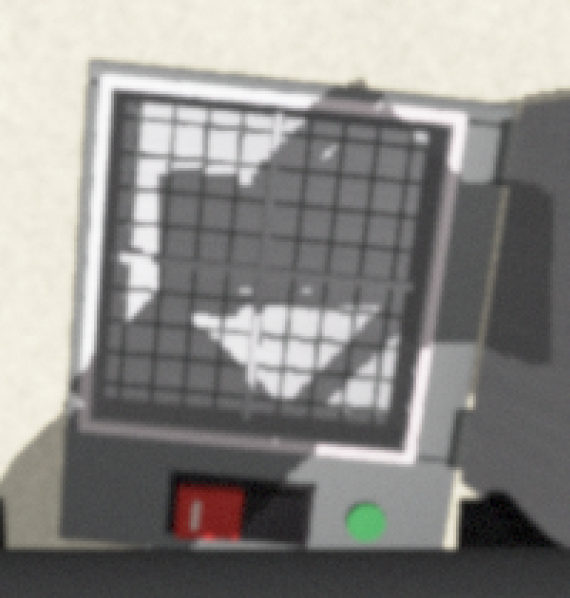

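```bash
cat > cl.py <<'E'
from h import *
from scipy.optimize import least_squares
pos=dict(position=[.4615,-.2843,.4219],tool_rot=R.from_matrix(np.array([[1,.001,.002],[.001,-1,-.003],[.002,.003,-1]]).T).as_quat())
f=lambda u,v:(200+u/2.85,60+v/2.85)
uv=np.array([f(90,62),f(62,538),f(262,271),f(99,77),f(466,113),f(413,463),f(78,430)])
def pts(e):
    e=.082+e
    return np.array([[.092,.092,.13],[-.145,.092,.13],[0,0,.09],[e,e,.13],[e,-e,.13],[-e,-e,.13],[-e,e,.13]])
def W(p,L):
    c,s=np.cos(p[2]),np.sin(p[2]);L=np.atleast_2d(L)
    return np.c_[p[0]+c*L[:,0]-s*L[:,1],p[1]+s*L[:,0]+c*L[:,1],L[:,2]]
if __name__=='__main__':
    r=least_squares(lambda p:(w2px('wrist',W(p,pts(p[3])),pos)-uv).ravel(),[.5,-.3,-.1,0],loss='soft_l1')
    print(r.x,np.round(r.fun,1))
    # red centre
    q=px2w('wrist',[f(210,510)],.139,pos)[0]
    print('red',q, 'local', R.from_euler('z',-r.x[2]).apply(q-np.array([r.x[0],r.x[1],0])))
E
python3 cl.py
```

```text
[ 0.49177188 -0.30217695 -0.09466827  0.0030685 ] [-1.1 -1.2 -0.9  1.2  0.1  0.2  0.7 -0.4 -0.   0.1  0.4 -0.1  0.4  0.5]
red [ 0.37677336 -0.27536618  0.139     ] local [-0.11701792  0.01582026  0.139     ]
```

```bash
python3 -m creep '[{"translation":[-4,-40,0],"roll":0,"gripper":87},{"translation":[-8,-80,0],"roll":0,"gripper":87},{"translation":[-12,-120,0],"roll":0,"gripper":87},{"translation":[-16,-160,0],"roll":0,"gripper":87},{"translation":[-20,-200,0],"roll":0,"gripper":87}]' | head -2
python3 -m creep '[{"translation":[0,-40,0],"roll":0,"gripper":87},{"translation":[0,-80,0],"roll":0,"gripper":87},{"translation":[0,-120,0],"roll":0,"gripper":87},{"translation":[0,-160,0],"roll":0,"gripper":87},{"translation":[0,-200,0],"roll":0,"gripper":87}]' | head -2
python3 -m creep '[{"translation":[0,-35,15],"roll":0,"gripper":87},{"translation":[0,-70,30],"roll":0,"gripper":87},{"translation":[0,-105,45],"roll":0,"gripper":87},{"translation":[0,-134,70],"roll":0,"gripper":87},{"translation":[0,-134,70],"roll":0,"gripper":87}]' | head -2
python3 - <<'E'
from h import *
st();o,im=cam('wrist','w_vise')
c=im[0:260,100:460]; cv2.imwrite('pics/w_vise_c.png',cv2.resize(c,(792,572),interpolation=3))
import json;json.dump(dict(position=list(map(float,o['position'])),tool_rot=list(map(float,o['tool_rot']))),open('vpose.json','w'))
E
```

```text
time: 3.52
position: [0.4396, -0.0895, 0.4215]
time: 3.93
position: [0.4415, 0.1107, 0.4218]
time: 4.35
position: [0.4403, 0.2467, 0.3472]
t 4.35 p [0.4403 0.2467 0.3472] tool x [ 1.    -0.002 -0.008] y [-0.002 -1.     0.   ] F [ 0.1 -0.5 -1. ] w 0.0872 gf 0.0 q [0.29 0.25 1.58 0.   1.32 1.86]
```

View pics/w_vise_c.png

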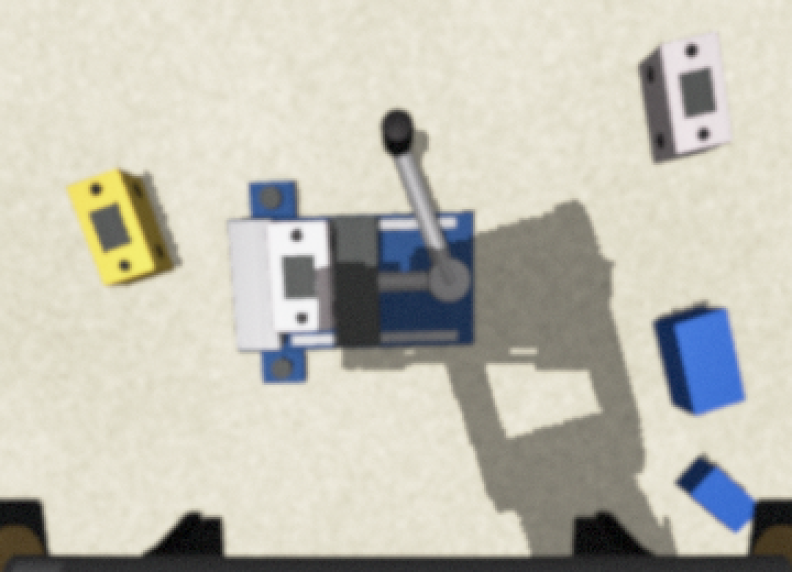

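```bash
cat > vi.py <<'E'
from h import *; import json
from cl import W
from scipy.optimize import least_squares
o=json.load(open('vpose.json'))
f=lambda u,v:(100+u/2.2,v/2.2)
P=np.array([[.032,.025,.066],[-.032,.025,.066],[-.032,-.011,.066],[.032,-.011,.066],[.043,-.08,.024],[-.043,-.08,.024]])
uv=np.array([f(267,222),f(274,334),f(331,330),f(327,219),f(474,211),f(474,344)])
if __name__=='__main__':
    r=least_squares(lambda p:(w2px('wrist',W(p,P),o)-uv).ravel(),[.5,.3,0],loss='soft_l1')
    print(r.x,np.round(r.fun,1)); p=r.x
    print('bed',W(p,[0,.007,.024]))
    piv=px2w('wrist',[f(450,280)],.058,o)[0];hd=px2w('wrist',[f(398,122)],.102,o)[0]
    print('pivot',piv,'handle',hd,np.linalg.norm((hd-piv)[:2]),np.arctan2(*(hd-piv)[1::-1])-p[2])
    L=R.from_euler('z',-p[2]).apply(piv-[p[0],p[1],0]);print('piv local',L)
    for n,q in dict(wait=[(662,45),(714,33),(731,144),(676,154)],blank=[(673,320),(725,308),(745,402),(695,415)],small=[(707,458),(757,512),(733,531),(688,478)]).items():
        Q=px2w('wrist',[f(*a) for a in q],.042 if n!='small' else .03,o);print(n,np.round(Q.mean(0),4),'sides',[np.linalg.norm(Q[i]-Q[i-1]).round(3) for i in range(4)],'long dir yaw',np.degrees(np.arctan2(*((Q[0]+Q[1]-Q[2]-Q[3])[1::-1]))).round(1))
E
python3 vi.py
```

```text
[0.50974635 0.29514754 0.00074343] [  0.8   0.   -0.3  -0.9   0.8   0.8   1.4   1.2 -13.9  -1.  -14.6  -0.2]
bed [[0.50974115 0.30214754 0.024     ]]
pivot [0.508209   0.21280704 0.058     ] handle [0.58869625 0.2443817  0.102     ] 0.08645898774817096 0.3731021217299922
piv local [-0.00159857 -0.08233933  0.058     ]
wait [0.6181 0.0646 0.042 ] sides [np.float64(0.063), np.float64(0.032), np.float64(0.064), np.float64(0.034)] long dir yaw 13.3
blank [0.4568 0.0407 0.042 ] sides [np.float64(0.065), np.float64(0.034), np.float64(0.064), np.float64(0.034)] long dir yaw 18.3
small [0.3618 0.0165 0.03  ] sides [np.float64(0.019), np.float64(0.057), np.float64(0.021), np.float64(0.054)] long dir yaw -44.0
```

Run:
```python
from vi import *
for n,a,b,z in [('base right',(474,211),(474,344),.02),('fix jaw',(229,221),(238,350),.044),('bolts',(271,198),(283,368),.012),('block L',(267,222),(274,334),.066),('block R',(327,219),(331,330),.066)]:
    A,B=px2w('wrist',[f(*a),f(*b)],z,o);print(n,np.round(A,4),np.round(B,4),np.arctan2(*((A-B)[1::-1])))
for n,a,b,z in [('base top edge',(240,215),(474,211),.024),('base bot',(290,346),(474,344),.024)]:
    A,B=px2w('wrist',[f(*a),f(*b)],z,o);print(n,np.round(A,4),np.round(B,4),np.arctan2(*((A-B)[0:2]))*-1)
```

```text
base right [0.5519 0.195  0.02  ] [0.4662 0.1931 0.02  ] 0.022834984050993292
fix jaw [0.5443 0.3487 0.044 ] [0.4649 0.3473 0.044 ] 0.016934643668393513
bolts [0.5612 0.3276 0.012 ] [0.4492 0.3241 0.012 ] 0.03181179447419507
block L [0.5417 0.3212 0.066 ] [0.4766 0.3198 0.066 ] 0.021655712809729843
block R [0.5432 0.286  0.066 ] [0.4788 0.2851 0.066 ] 0.013279826208620692
base top edge [0.5496 0.346  0.024 ] [0.5515 0.1955 0.024 ] 0.012865130347003553
base bot [0.4655 0.3168 0.024 ] [0.4665 0.1935 0.024 ] 0.008557115147956164
```

```bash
python3 -m creep '[{"translation":[37,1,15],"roll":-7,"gripper":60},{"translation":[74,1,30],"roll":-14,"gripper":60},{"translation":[111,2,45],"roll":-21,"gripper":60},{"translation":[148,2,55],"roll":-21,"gripper":60},{"translation":[148,2,85],"roll":-21,"gripper":60}]' | head -2
python3 - <<'E'
from h import *
st();print(totool([.5887,.2444,.15]))
o,im=cam('wrist','w_hand');c=im[60:260,180:380]; cv2.imwrite('pics/w_hand_c.png',cv2.resize(c,(600,600),interpolation=3))
print(w2px('wrist',[[.5887,.2444,.102],[.5094,.2138,.06]]))
E
```

```text
time: 4.82
position: [0.602, 0.2385, 0.2706]
t 4.82 p [0.602  0.2385 0.2706] tool x [0.937 0.348 0.018] y [ 0.348 -0.937  0.005] F [1.4 0.7 0.9] w 0.0635 gf 0.0 q [ 0.21  0.52  1.35 -0.    1.25  1.42]
[-12.6 -10.8 120.4]
[[270.15383305 200.08381705]
 [272.64247188 262.3148815 ]]
```

```bash
python3 -m creep '[{"translation":[0,0,35],"roll":0,"gripper":60},{"translation":[0,0,70],"roll":0,"gripper":60},{"translation":[0,0,105],"roll":0,"gripper":60},{"translation":[0,0,112],"roll":0,"gripper":60},{"translation":[0,0,112],"roll":0,"gripper":60}]' | head -2
python3 - <<'E'
from h import *
st();print(totool([.5887,.2444,.088]))
o,im=cam('wrist','w_hand');c=im[60:260,180:380]; cv2.imwrite('pics/w_hand_c.png',cv2.resize(c,(600,600),interpolation=3))
print(w2px('wrist',[[.5887,.2444,.102],[.5094,.2138,.06]]))
E
```

```text
time: 5.28
position: [0.5887, 0.2393, 0.1528]
t 5.28 p [0.5887 0.2393 0.1528] tool x [ 0.936  0.351 -0.006] y [ 0.351 -0.936 -0.001] F [-0.   0.7  0.6] w 0.0603 gf 0.0 q [ 0.21  0.65  1.48 -0.    1.02  1.42]
[ 2.2 -4.8 64.8]
[[270.40029062 233.22039802]
 [273.51099888 311.70550086]]
```

View pics/w_hand_c.png

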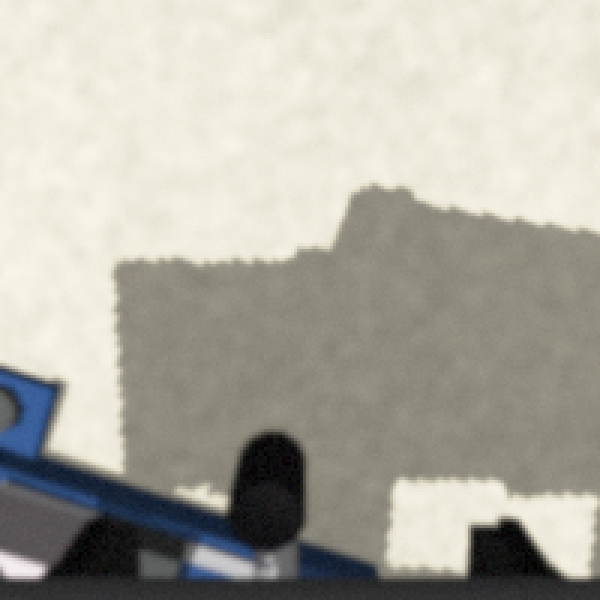

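```bash
python3 -m creep '[{"translation":[2,-5,30],"roll":0,"gripper":60},{"translation":[2,-5,60],"roll":0,"gripper":60},{"translation":[2,-5,65],"roll":0,"gripper":60},{"translation":[2,-5,65],"roll":0,"gripper":10},{"translation":[2,-5,65],"roll":0,"gripper":10}]' 25
python3 -m creep '[{"translation":[0,0,0],"roll":0,"gripper":10},{"translation":[0,0,0],"roll":0,"gripper":10},{"translation":[0,0,0],"roll":0,"gripper":10},{"translation":[0,0,0],"roll":0,"gripper":10},{"translation":[0,0,0],"roll":0,"gripper":10}]'
python3 - <<'E'
from h import *
st();o=telemetry.get_obs();p=np.array(o['position']);piv=np.array([.5094,.2138,0])
d=p-piv;print(np.hypot(*d[:2]),np.arctan2(d[1],d[0]))
Rm=R.from_quat(o['tool_rot']).as_matrix()
a0=.368
for da in np.arange(.13,1.4,.13):
    v=.085*np.array([np.cos(a0-da)-np.cos(a0),np.sin(a0-da)-np.sin(a0),0]);print(round(da,2),np.round(1000*Rm.T@v,1))
E
```

```text
time: 5.75
position: [0.5922, 0.2466, 0.0921]
tool_rot: [0.984, 0.179, 0.002, -0.0]
ft_force: [1.0, -0.6, 0.3]
grip_width: 0.0535
grip_force: 0.0
time: 6.17
position: [0.5907, 0.2466, 0.0902]
tool_rot: [0.984, 0.179, 0.001, -0.0]
ft_force: [-1.1, 4.2, 1.6]
grip_width: 0.0215
grip_force: 1.9
t 6.17 p [0.5907 0.2466 0.0902] tool x [0.936 0.353 0.001] y [ 0.353 -0.936 -0.   ] F [-1.1  4.2  1.6] w 0.0215 gf 1.9 q [0.22 0.74 1.51 0.   0.9  1.43]
0.08770507181334534 0.38336687777189316
0.13 [-0.6 11.  -0. ]
0.26 [-2.7 21.9 -0. ]
0.39 [-6.1 32.4 -0. ]
0.52 [-10.9  42.3  -0. ]
0.65 [-16.9  51.6  -0. ]
0.78 [-24.1  60.   -0. ]
0.91 [-32.3  67.4  -0. ]
1.04 [-41.4  73.6  -0.1]
1.17 [-51.2  78.7  -0.1]
1.3 [-61.6  82.4  -0.1]
```

```bash
python3 -m creep '[{"translation":[0,0,0],"roll":0,"gripper":5},{"translation":[0,0,0],"roll":0,"gripper":5},{"translation":[0,0,0],"roll":0,"gripper":5}]' 25 | tail -2
python3 -m creep '[{"translation":[-1,11,0],"roll":6,"gripper":5},{"translation":[-3,22,0],"roll":12,"gripper":5},{"translation":[-6,32,0],"roll":18,"gripper":5},{"translation":[-11,42,0],"roll":24,"gripper":5},{"translation":[-17,52,0],"roll":30,"gripper":5}]'
python3 -m creep '[{"translation":[-2,11,0],"roll":4,"gripper":5},{"translation":[-5,21,0],"roll":8,"gripper":5},{"translation":[-10,31,0],"roll":12,"gripper":5},{"translation":[-16,41,0],"roll":16,"gripper":5},{"translation":[-23,49,0],"roll":20,"gripper":5}]'
python3 - <<'E'
from h import *
st();o=telemetry.get_obs();p=np.array(o['position']);piv=np.array([.5094,.2138,0])
d=p-piv;print(np.hypot(*d[:2]),.368-np.arctan2(d[1],d[0]))
E
```

```text
grip_width: 0.0171
grip_force: 25.0
time: 6.83
position: [0.5942, 0.1936, 0.0901]
tool_rot: [0.996, -0.085, 0.002, -0.002]
ft_force: [1.1, 7.1, 1.9]
grip_width: 0.0171
grip_force: 25.0
time: 7.25
position: [0.5677, 0.147, 0.0903]
tool_rot: [0.967, -0.256, 0.006, -0.002]
ft_force: [9.7, 2.6, -3.4]
grip_width: 0.0174
grip_force: 25.0
t 7.25 p [0.5677 0.147  0.0903] tool x [ 0.869 -0.495  0.011] y [-0.495 -0.869 -0.007] F [ 9.7  2.6 -3.4] w 0.0174 gf 25.0 q [0.06 0.68 1.66 0.   0.79 2.15]
0.08863477526096866 1.2210831505057982
```

```bash
python3 -m creep '[{"translation":[-2,3,0],"roll":0,"gripper":5},{"translation":[-4,7,0],"roll":0,"gripper":5},{"translation":[-4,7,0],"roll":0,"gripper":5}]'
python3 - <<'E'
from h import *
st();o=telemetry.get_obs();p=np.array(o['position']);piv=np.array([.5094,.2138,0])
d=p-piv;print(np.hypot(*d[:2]),.368-np.arctan2(d[1],d[0]))
E
python3 -m creep '[{"translation":[-4,7,0],"roll":0,"gripper":60},{"translation":[-4,7,0],"roll":0,"gripper":60},{"translation":[-4,7,0],"roll":0,"gripper":60},{"translation":[-4,7,0],"roll":0,"gripper":60},{"translation":[-4,7,-30],"roll":0,"gripper":60}]' | tail -2
python3 -m creep '[{"translation":[0,0,-40],"roll":-7,"gripper":80},{"translation":[0,0,-80],"roll":-14,"gripper":80},{"translation":[0,0,-120],"roll":-21,"gripper":80},{"translation":[0,0,-160],"roll":-28,"gripper":80},{"translation":[0,0,-160],"roll":-28,"gripper":80}]' | head -2
python3 - <<'E'
from h import *
st();print(totool([.45,.30,.25]))
E
```

```text
time: 7.5
position: [0.5636, 0.1442, 0.0904]
tool_rot: [0.967, -0.255, 0.009, -0.004]
ft_force: [12.3, 7.9, -8.2]
grip_width: 0.0173
grip_force: 25.0
t 7.5 p [0.5636 0.1442 0.0904] tool x [ 0.87  -0.494  0.015] y [-0.493 -0.87  -0.013] F [12.3  7.9 -8.2] w 0.0173 gf 25.0 q [0.06 0.67 1.68 0.   0.77 2.14]
0.08822208391292856 1.2768138130535074
grip_width: 0.0429
grip_force: 0.0
time: 8.33
position: [0.5531, 0.1389, 0.2879]
t 8.33 p [0.5531 0.1389 0.2879] tool x [ 1.    -0.019  0.017] y [-0.019 -1.    -0.   ] F [ 0.8 -0.3  0.5] w 0.075 gf 0.0 q [ 0.05  0.4   1.53 -0.    1.2   1.64]
[-106.9 -159.1   36.1]
```

```bash
python3 -m creep '[{"translation":[-22,-35,0],"roll":-1,"gripper":80},{"translation":[-44,-70,0],"roll":-2,"gripper":80},{"translation":[-66,-105,0],"roll":-2,"gripper":80},{"translation":[-88,-135,0],"roll":-2,"gripper":80},{"translation":[-102,-155,0],"roll":-2,"gripper":80}]' | head -2
python3 -m creep '[{"translation":[0,0,0],"roll":0,"gripper":80},{"translation":[0,0,0],"roll":0,"gripper":80}]' | head -2
cat > snap.py <<'E'
import sys,json
from h import *
# snap.py name x0 y0 x1 y1 scale
n=sys.argv[1];x0,y0,x1,y1=map(int,sys.argv[2:6]);s=float(sys.argv[6]);st()
o,im=cam('wrist',n);json.dump(dict(position=list(map(float,o['position'])),tool_rot=list(map(float,o['tool_rot']))),open(n+'.json','w'))
cv2.imwrite(f'pics/{n}_c.png',cv2.resize(im[y0:y1,x0:x1],None,fx=s,fy=s,interpolation=3))
E
python3 snap.py w_open 150 40 410 240 3
```

```text
time: 8.75
position: [0.4475, 0.2979, 0.2789]
time: 8.92
position: [0.4492, 0.2968, 0.2791]
t 8.92 p [0.4492 0.2968 0.2791] tool x [ 1.     0.014 -0.   ] y [ 0.014 -1.     0.001] F [-0.1  0.1  0.8] w 0.0799 gf 0.0 q [ 0.38  0.37  1.6  -0.    1.17  1.93]
```

View pics/w_open_c.png

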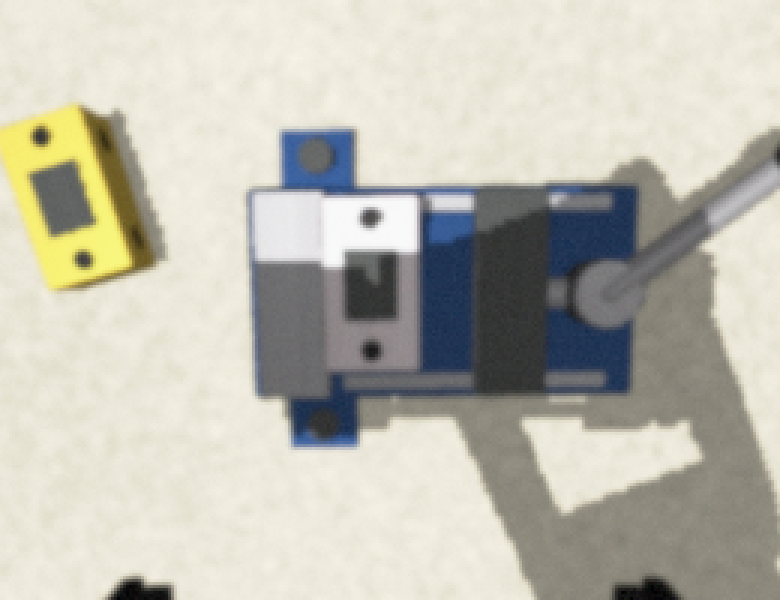

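Run:
```python
from h import *; import json
o=json.load(open('w_open.json'));f=lambda u,v:(150+u/3,40+v/3)
Q=px2w('wrist',[f(*a) for a in [(322,194),(419,192),(422,371),(328,372)]],.066,o);print(np.round(Q,4),Q.mean(0).round(4),'yaw',np.arctan2(*((Q[0]+Q[1]-Q[2]-Q[3])[1::-1])))
J=px2w('wrist',[f(*a) for a in [(252,190),(257,396),(474,186),(474,394),(548,186),(547,394)]],.044,o);print(J.round(4))
B=px2w('wrist',[f(*a) for a in [(637,186),(630,394)]],.024,o);print(B.round(4))
c=Q.mean(0);c[2]=.12;print(totool(c))
```

```text
[[0.5422 0.3215 0.066 ]
 [0.5434 0.2864 0.066 ]
 [0.4787 0.2839 0.066 ]
 [0.4778 0.3193 0.066 ]] [0.5105 0.3028 0.066 ] yaw 0.03614649550921411
[[0.545  0.35   0.044 ]
 [0.4655 0.3493 0.044 ]
 [0.5477 0.2647 0.044 ]
 [0.4675 0.2619 0.044 ]
 [0.5482 0.2362 0.044 ]
 [0.468  0.2325 0.044 ]]
[[0.5507 0.1968 0.024 ]
 [0.466  0.1937 0.024 ]]
[ 60.5  -6.2 159.2]
```

```bash
python3 -m creep '[{"translation":[20,-2,35],"roll":-1,"gripper":66},{"translation":[40,-4,70],"roll":-1,"gripper":66},{"translation":[60,-6,105],"roll":-1,"gripper":66},{"translation":[60,-6,140],"roll":-1,"gripper":66},{"translation":[60,-6,159],"roll":-1,"gripper":66}]' | head -2
python3 -m creep '[{"translation":[0,0,0],"roll":0,"gripper":66},{"translation":[0,0,0],"roll":0,"gripper":66}]' | head -2
python3 - <<'E'
from h import *
st();print(totool([.5105,.3028,.067]))
E
```

```text
time: 9.38
position: [0.5107, 0.3003, 0.1162]
time: 9.55
position: [0.5104, 0.3013, 0.1193]
t 9.55 p [0.5104 0.3013 0.1193] tool x [ 1.     0.027 -0.003] y [ 0.027 -1.     0.001] F [-0.  -0.2  0.1] w 0.0662 gf 0.0 q [ 0.35  0.65  1.62 -0.    0.88  1.89]
[ 0.3 -1.5 52.3]
```

```bash
python3 -m creep '[{"translation":[0,-1.5,30],"roll":0,"gripper":66},{"translation":[0,-1.5,48],"roll":0,"gripper":66},{"translation":[0,-1.5,52],"roll":0,"gripper":66},{"translation":[0,-1.5,52],"roll":0,"gripper":30},{"translation":[0,-1.5,52],"roll":0,"gripper":30}]' 45
python3 -m creep '[{"translation":[0,0,0],"roll":0,"gripper":30},{"translation":[0,0,0],"roll":0,"gripper":30},{"translation":[0,0,0],"roll":0,"gripper":30},{"translation":[0,0,0],"roll":0,"gripper":30},{"translation":[0,0,0],"roll":0,"gripper":30}]' 45
python3 -m creep '[{"translation":[0,0,-5],"roll":0,"gripper":30},{"translation":[0,0,-20],"roll":0,"gripper":30},{"translation":[0,0,-50],"roll":0,"gripper":30},{"translation":[0,0,-90],"roll":0,"gripper":30},{"translation":[0,0,-130],"roll":0,"gripper":30}]' 45
```

```text
time: 9.97
position: [0.5114, 0.3047, 0.0704]
tool_rot: [1.0, 0.014, 0.002, -0.001]
ft_force: [0.7, -0.9, 0.1]
grip_width: 0.0589
grip_force: 0.0
time: 10.38
position: [0.5106, 0.3049, 0.0696]
tool_rot: [1.0, 0.014, 0.001, -0.0]
ft_force: [-0.8, 1.5, 4.6]
grip_width: 0.0356
grip_force: 45.0
time: 10.8
position: [0.5081, 0.3037, 0.198]
tool_rot: [1.0, 0.014, -0.003, 0.001]
ft_force: [1.1, 0.6, -3.1]
grip_width: 0.0357
grip_force: 45.0
```

```bash
python3 -m creep '[{"translation":[1,38,-10],"roll":0,"gripper":30},{"translation":[2,76,-20],"roll":0,"gripper":30},{"translation":[3,114,-20],"roll":0,"gripper":30},{"translation":[4,152,-20],"roll":0,"gripper":30},{"translation":[5,190,-20],"roll":0,"gripper":30}]' 45 | tail -2
python3 -m creep '[{"translation":[1,38,0],"roll":0,"gripper":30},{"translation":[2,76,0],"roll":0,"gripper":30},{"translation":[3,114,0],"roll":0,"gripper":30},{"translation":[4,152,0],"roll":0,"gripper":30},{"translation":[5,190,0],"roll":0,"gripper":30}]' 45 | tail -2
python3 -m creep '[{"translation":[1,35,0],"roll":2,"gripper":30},{"translation":[2,70,0],"roll":4,"gripper":30},{"translation":[3,105,0],"roll":6,"gripper":30},{"translation":[4,140,0],"roll":7,"gripper":30},{"translation":[4,160,0],"roll":7,"gripper":30}]' 45 | tail -2
python3 -m creep '[{"translation":[0,0,0],"roll":0,"gripper":30},{"translation":[0,0,0],"roll":0,"gripper":30}]' | tail -2
python3 snap.py w_in 150 40 410 240 3
python3 - <<'E'
from h import *
print(totool([.5376,-.2644,.16]))
E
```

```text
grip_width: 0.0356
grip_force: 45.0
grip_width: 0.0362
grip_force: 4.5
grip_width: 0.0356
grip_force: 45.0
grip_width: 0.0354
grip_force: 45.0
t 12.22 p [ 0.5384 -0.2358  0.2175] tool x [ 0.995 -0.096 -0.002] y [-0.096 -0.995 -0.002] F [-0.8  1.2 -3.8] w 0.0354 gf 45.0 q [-0.6   0.51  1.55  0.    1.09  1.06]
[ 2.3 30.1 57.5]
```

View pics/w_in_c.png

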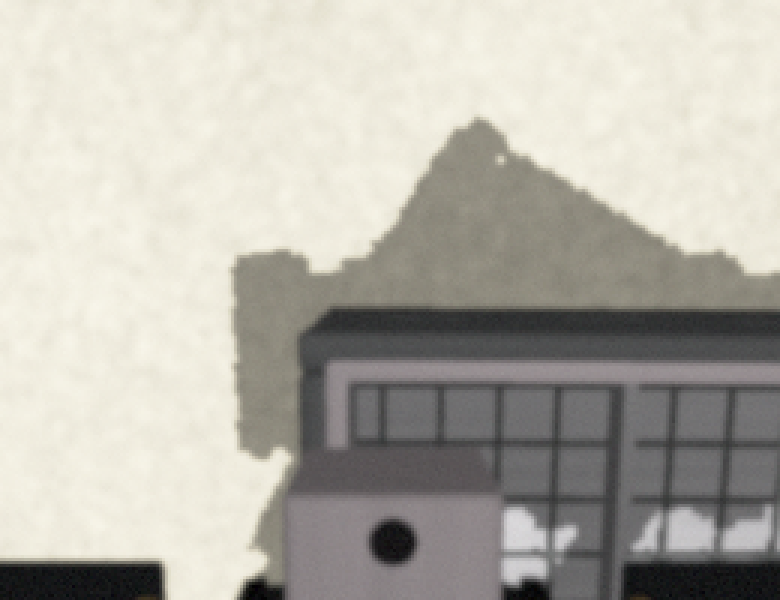

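Run:
```python
from h import *; import json
o=json.load(open('w_in.json'));p=np.array(o['position']);Rm=R.from_quat(o['tool_rot']).as_matrix()
for dx in (.025,.032,.04):
  for dz in (.0,.004,.01,.02):
    L=[[dx,-.018,dz],[dx,.018,dz],[dx,-.018,dz+.042],[dx,.018,dz+.042]]
    print(dx,dz,((w2px('wrist',p+np.array(L)@Rm.T,o)-[150,40])*3).round(0).tolist())
```

```text
0.025 0.0 [[270.0, 540.0], [498.0, 540.0], [296.0, 482.0], [475.0, 482.0]]
0.025 0.004 [[273.0, 533.0], [495.0, 533.0], [298.0, 478.0], [473.0, 478.0]]
0.025 0.01 [[278.0, 523.0], [491.0, 523.0], [301.0, 472.0], [471.0, 472.0]]
0.025 0.02 [[284.0, 509.0], [485.0, 509.0], [305.0, 462.0], [467.0, 462.0]]
0.032 0.0 [[269.0, 497.0], [499.0, 497.0], [295.0, 448.0], [475.0, 448.0]]
0.032 0.004 [[272.0, 491.0], [496.0, 491.0], [297.0, 444.0], [474.0, 444.0]]
0.032 0.01 [[276.0, 483.0], [492.0, 483.0], [300.0, 439.0], [471.0, 439.0]]
0.032 0.02 [[283.0, 471.0], [486.0, 471.0], [304.0, 431.0], [468.0, 431.0]]
0.04 0.0 [[267.0, 447.0], [500.0, 447.0], [294.0, 408.0], [476.0, 408.0]]
0.04 0.004 [[271.0, 442.0], [497.0, 442.0], [296.0, 405.0], [475.0, 405.0]]
0.04 0.01 [[275.0, 436.0], [493.0, 436.0], [299.0, 401.0], [472.0, 401.0]]
0.04 0.02 [[282.0, 426.0], [487.0, 426.0], [304.0, 395.0], [468.0, 395.0]]
```

```bash
python3 -m creep '[{"translation":[2,29,0],"roll":0,"gripper":30},{"translation":[2,29,15],"roll":0,"gripper":30},{"translation":[2,29,45],"roll":0,"gripper":30},{"translation":[2,29,57],"roll":0,"gripper":30},{"translation":[2,29,57],"roll":0,"gripper":30}]' 45 | head -2
python3 -m creep '[{"translation":[0,0,0],"roll":0,"gripper":30},{"translation":[0,0,10],"roll":0,"gripper":30},{"translation":[0,0,20],"roll":0,"gripper":30},{"translation":[0,0,30],"roll":0,"gripper":30},{"translation":[0,0,34],"roll":0,"gripper":30}]'
python3 -m creep '[{"translation":[0,0,3],"roll":0,"gripper":30},{"translation":[0,0,3],"roll":0,"gripper":30}]'
python3 - <<'E'
from h import *
st();print(totool([.5376,-.2644,.116]))
E
```

```text
time: 12.68
position: [0.536, -0.2604, 0.1578]
time: 13.1
position: [0.5381, -0.2633, 0.1261]
tool_rot: [0.999, -0.047, -0.001, -0.001]
ft_force: [0.6, 0.3, -4.4]
grip_width: 0.0353
grip_force: 45.0
time: 13.27
position: [0.5384, -0.2637, 0.1237]
tool_rot: [0.999, -0.047, -0.001, -0.0]
ft_force: [-0.3, -0.5, -3.6]
grip_width: 0.0354
grip_force: 45.0
t 13.27 p [ 0.5384 -0.2637  0.1237] tool x [ 0.996 -0.093 -0.001] y [-0.093 -0.996 -0.001] F [-0.3 -0.5 -3.6] w 0.0354 gf 45.0 q [-0.64  0.65  1.6  -0.    0.9   1.02]
[-0.7  0.7  7.7]
```

```bash
python3 -m creep '[{"translation":[0,0,3],"roll":0,"gripper":30},{"translation":[0,0,3],"roll":0,"gripper":30},{"translation":[0,0,3],"roll":0,"gripper":30}]' | sed -n '2p;4p'
python3 -m creep '[{"translation":[0,0,3],"roll":0,"gripper":30},{"translation":[0,0,3],"roll":0,"gripper":30},{"translation":[0,0,3],"roll":0,"gripper":30}]'| sed -n '2p;4p'
```

```text
position: [0.5389, -0.2641, 0.1217]
ft_force: [-0.1, -0.5, -3.1]
position: [0.5387, -0.2639, 0.1185]
ft_force: [0.8, -0.5, -3.6]
```

```bash
python3 -m creep '[{"translation":[0,0,3],"roll":0,"gripper":30},{"translation":[0,0,3],"roll":0,"gripper":30},{"translation":[0,0,3],"roll":0,"gripper":30}]' | sed -n '2p;4p'
python3 -m creep '[{"translation":[0,0,2],"roll":0,"gripper":30},{"translation":[0,0,2],"roll":0,"gripper":30},{"translation":[0,0,2],"roll":0,"gripper":30}]'| sed -n '2p;4p'
```

```text
position: [0.5392, -0.2643, 0.1157]
ft_force: [0.9, -0.9, -3.0]
position: [0.5392, -0.2643, 0.1157]
ft_force: [-1.6, 1.5, 8.5]
```

```bash
python3 -m creep '[{"translation":[0,0,-1],"roll":0,"gripper":43},{"translation":[0,0,-1],"roll":0,"gripper":43},{"translation":[0,0,-1],"roll":0,"gripper":43},{"translation":[0,0,-1],"roll":0,"gripper":43},{"translation":[0,0,-15],"roll":0,"gripper":43}]' | tail -4
python3 -m creep '[{"translation":[0,0,-40],"roll":0,"gripper":43},{"translation":[0,0,-80],"roll":0,"gripper":60},{"translation":[0,0,-120],"roll":0,"gripper":60},{"translation":[0,0,-120],"roll":-7,"gripper":80},{"translation":[0,0,-120],"roll":-14,"gripper":80}]' | tail -4
python3 - <<'E'
from h import *
st();print(totool([.56,.03,.25]))
E
```

```text
tool_rot: [0.999, -0.047, -0.002, -0.002]
ft_force: [-1.2, 0.5, -0.3]
grip_width: 0.0427
grip_force: 0.0
tool_rot: [0.997, 0.078, 0.003, 0.002]
ft_force: [-0.4, -0.0, -0.6]
grip_width: 0.0619
grip_force: 0.0
t 15.1 p [ 0.5405 -0.2651  0.2521] tool x [0.988 0.156 0.005] y [ 0.156 -0.988  0.005] F [-0.4 -0.  -0.6] w 0.0619 gf 0.0 q [-0.64  0.48  1.49  0.    1.17  0.77]
[  65.4 -288.4    0.9]
```

```bash
python3 -m creep '[{"translation":[6,-38,0],"roll":0,"gripper":80},{"translation":[12,-76,0],"roll":0,"gripper":80},{"translation":[18,-114,0],"roll":0,"gripper":80},{"translation":[24,-152,0],"roll":0,"gripper":80},{"translation":[30,-190,0],"roll":0,"gripper":80}]' 45 | head -1
python3 -m creep '[{"translation":[5,-38,0],"roll":-1,"gripper":80},{"translation":[10,-76,0],"roll":-2,"gripper":80},{"translation":[15,-105,0],"roll":-4,"gripper":80},{"translation":[18,-121,0],"roll":-4,"gripper":80},{"translation":[18,-121,0],"roll":-4,"gripper":80}]' 45 | head -2
python3 snap.py w_wait 100 0 460 240 2.2
python3 - <<'E'
from h import *
print([(r['bbox'],r['p']) for r in viewer.recognise('wrist','finished')])
E
```

```text
time: 15.52
time: 15.93
position: [0.5388, 0.0542, 0.2483]
t 15.93 p [0.5388 0.0542 0.2483] tool x [ 0.975  0.223 -0.   ] y [ 0.223 -0.975 -0.001] F [-0.4 -0.1  0.4] w 0.08 gf 0.0 q [-0.11  0.41  1.63  0.    1.1   1.24]
[([0.3, 100.1, 12.3, 43.8], 0.52)]
```

View pics/w_wait_c.png

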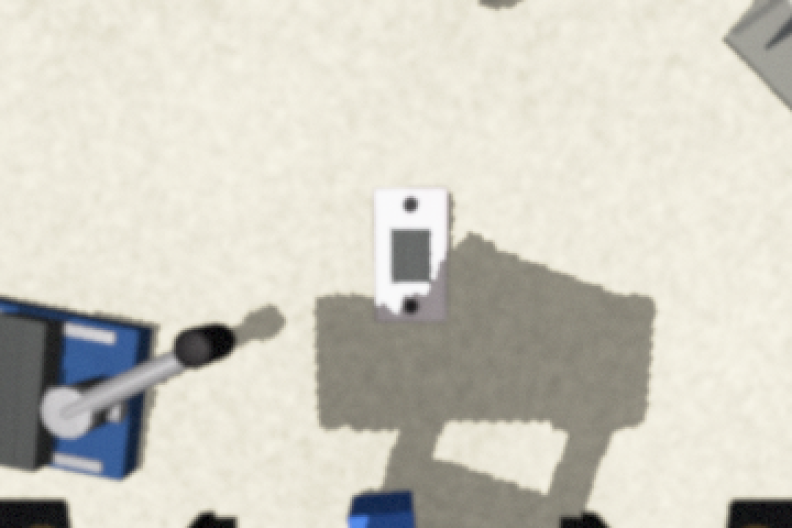

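Run:
```python
from h import *; import json
o=json.load(open('w_wait.json'));f=lambda u,v:(100+u/2.2,v/2.2)
Q=px2w('wrist',[f(*a) for a in [(374,187),(448,187),(447,321),(375,321)]],.042,o);c=Q.mean(0);d=(Q[0]+Q[1]-Q[2]-Q[3]);print(c.round(4),'yaw',np.degrees(np.arctan2(d[1],d[0])),'tool',np.degrees(np.arctan2(.223,.975)))
c[2]=.09;print(totool(c))
```

```text
[0.6194 0.0642 0.042 ] yaw 13.190108334447167 tool 12.88297947310809
[ 81.    4.8 158.3]
```

Run:
```python
from h import *; import json
o=json.load(open('w_wait.json'));f=lambda u,v:(100+u/2.2,v/2.2)
h=px2w('wrist',[f(194,350)],.102,o)[0];Rm=R.from_quat(o['tool_rot']).as_matrix()
print(h.round(4),(Rm.T@(h-np.array([.6194,.0642,.102]))).round(4))
t=np.array([.6194,.0642,.16])+Rm@[.015,0,0];print(t,totool(t))
```

```text
[0.5594 0.1444 0.102 ] [-0.0406 -0.0916  0.0001]
[0.63402063 0.06755216 0.15999383] [96.   4.7 88.3]
```

```bash
python3 -m creep '[{"translation":[32,2,25],"roll":0,"gripper":70},{"translation":[64,4,50],"roll":0,"gripper":70},{"translation":[96,5,75],"roll":0,"gripper":70},{"translation":[96,5,88],"roll":0,"gripper":70},{"translation":[96,5,88],"roll":0,"gripper":70}]' | head -2
python3 -m creep '[{"translation":[0,0,0],"roll":0,"gripper":70},{"translation":[0,0,0],"roll":0,"gripper":70}]' | head -2
python3 - <<'E'
from h import *
st();print(totool([.634,.0676,.034]))
E
```

```text
time: 16.45
position: [0.6334, 0.0651, 0.156]
time: 16.62
position: [0.634, 0.0657, 0.1613]
t 16.62 p [0.634  0.0657 0.1613] tool x [0.976 0.218 0.   ] y [ 0.218 -0.976  0.   ] F [ 0.3  0.3 -0.5] w 0.0702 gf 0.0 q [-0.07  0.64  1.47 -0.    1.03  1.28]
[  0.4  -1.9 127.3]
```

```bash
python3 -m creep '[{"translation":[0,-2,40],"roll":0,"gripper":70},{"translation":[0,-2,75],"roll":0,"gripper":70},{"translation":[0,-2,100],"roll":0,"gripper":70},{"translation":[0,-2,120],"roll":0,"gripper":70},{"translation":[0,-2,127],"roll":0,"gripper":70}]' | sed -n '2p;4p'
python3 -m creep '[{"translation":[0,0,0],"roll":0,"gripper":30},{"translation":[0,0,0],"roll":0,"gripper":30},{"translation":[0,0,0],"roll":0,"gripper":30},{"translation":[0,0,0],"roll":0,"gripper":30},{"translation":[0,0,0],"roll":0,"gripper":30}]' 45
python3 -m creep '[{"translation":[0,0,0],"roll":0,"gripper":30},{"translation":[0,0,0],"roll":0,"gripper":30},{"translation":[0,0,0],"roll":0,"gripper":30}]' 45
```

```text
position: [0.6321, 0.0683, 0.0324]
ft_force: [-0.1, 0.2, 0.1]
time: 17.45
position: [0.6348, 0.0688, 0.0353]
tool_rot: [0.994, 0.11, 0.001, 0.0]
ft_force: [0.3, -0.4, 0.4]
grip_width: 0.0447
grip_force: 0.0
time: 17.7
position: [0.6344, 0.069, 0.0346]
tool_rot: [0.994, 0.11, 0.001, -0.0]
ft_force: [-1.0, 0.2, 5.3]
grip_width: 0.0357
grip_force: 45.0
```

```bash
python3 -m creep '[{"translation":[0,0,-20],"roll":0,"gripper":30},{"translation":[0,0,-60],"roll":0,"gripper":30},{"translation":[0,0,-100],"roll":0,"gripper":30},{"translation":[0,0,-140],"roll":0,"gripper":30},{"translation":[0,0,-180],"roll":0,"gripper":30}]' 45 | sed -n '2p;5,6p'
python3 -m creep '[{"translation":[-24,29,0],"roll":0,"gripper":30},{"translation":[-48,58,0],"roll":0,"gripper":30},{"translation":[-72,87,0],"roll":0,"gripper":30},{"translation":[-96,116,0],"roll":0,"gripper":30},{"translation":[-120,145,0],"roll":0,"gripper":30}]' 45 | sed -n '2p;5,6p'
python3 -m creep '[{"translation":[-24,29,0],"roll":4,"gripper":30},{"translation":[-48,58,0],"roll":8,"gripper":30},{"translation":[-72,87,0],"roll":12,"gripper":30},{"translation":[-96,116,0],"roll":16,"gripper":30},{"translation":[-112,138,0],"roll":18,"gripper":30}]' 45 | sed -n '2p;5,6p'
python3 -m creep '[{"translation":[0,0,0],"roll":0,"gripper":30},{"translation":[0,0,0],"roll":0,"gripper":30}]' | sed -n '2p;5,6p'
python3 snap.py w_in2 150 40 410 240 3
python3 - <<'E'
from h import *
print(totool([.4689,-.2578,.16]))
E
```

```text
position: [0.6327, 0.0688, 0.2141]
grip_width: 0.0356
grip_force: 45.0
position: [0.5467, -0.0999, 0.2129]
grip_width: 0.0355
grip_force: 45.0
position: [0.4671, -0.2602, 0.2128]
grip_width: 0.0357
grip_force: 45.0
position: [0.4683, -0.2593, 0.2129]
grip_width: 0.0359
grip_force: 45.0
t 19.12 p [ 0.4683 -0.2593  0.2129] tool x [ 0.995 -0.096 -0.001] y [-0.096 -0.995 -0.001] F [ 0.3  0.5 -2.5] w 0.0359 gf 45.0 q [-0.71  0.45  1.69  0.    1.01  0.95]
[ 0.3 -0.1 52.9]
```

View pics/w_in2_c.png

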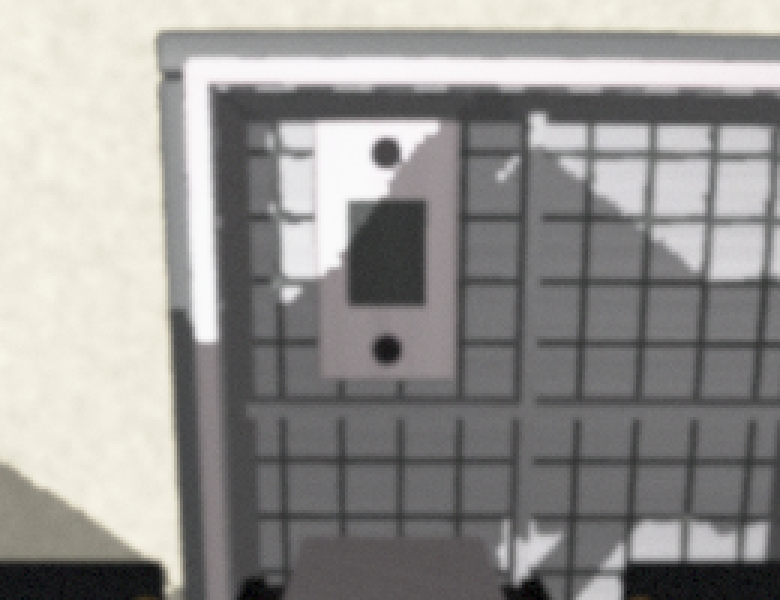

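```bash
python3 -m creep '[{"translation":[0,0,35],"roll":0,"gripper":30},{"translation":[0,0,60],"roll":0,"gripper":30},{"translation":[0,0,80],"roll":0,"gripper":30},{"translation":[0,0,97],"roll":0,"gripper":30},{"translation":[0,0,102],"roll":0,"gripper":30}]' | sed -n '2p;4p'
python3 -m creep '[{"translation":[0,0,2],"roll":0,"gripper":30},{"translation":[0,0,2],"roll":0,"gripper":30},{"translation":[0,0,2],"roll":0,"gripper":30}]' | sed -n '2p;4p'
python3 -m creep '[{"translation":[0,0,2],"roll":0,"gripper":30},{"translation":[0,0,2],"roll":0,"gripper":30},{"translation":[0,0,2],"roll":0,"gripper":30}]' | sed -n '2p;4p'
```

```text
position: [0.4684, -0.2551, 0.1088]
ft_force: [0.2, -0.5, -2.4]
position: [0.4703, -0.2581, 0.1104]
ft_force: [-0.0, 0.1, -1.8]
position: [0.4697, -0.2583, 0.1082]
ft_force: [-0.3, 0.6, -3.7]
```

```bash
python3 -m creep '[{"translation":[0,0,3],"roll":0,"gripper":30},{"translation":[0,0,3],"roll":0,"gripper":30},{"translation":[0,0,3],"roll":0,"gripper":30}]' | sed -n '2p;4p'
python3 -m creep '[{"translation":[0,0,1.5],"roll":0,"gripper":30},{"translation":[0,0,1.5],"roll":0,"gripper":30},{"translation":[0,0,1.5],"roll":0,"gripper":30}]' | sed -n '2p;4p'
```

```text
position: [0.4695, -0.2583, 0.1046]
ft_force: [0.9, 0.9, -2.9]
position: [0.4695, -0.2583, 0.1045]
ft_force: [-1.7, 0.7, 8.1]
```

```bash
python3 -m creep '[{"translation":[0,0,-1],"roll":0,"gripper":43},{"translation":[0,0,-1],"roll":0,"gripper":43},{"translation":[0,0,-1],"roll":0,"gripper":43},{"translation":[0,0,-1],"roll":0,"gripper":43},{"translation":[0,0,-20],"roll":0,"gripper":43}]' | tail -2
python3 -m creep '[{"translation":[0,0,-40],"roll":0,"gripper":43},{"translation":[0,0,-80],"roll":0,"gripper":60},{"translation":[0,0,-120],"roll":0,"gripper":70},{"translation":[0,0,-130],"roll":0,"gripper":70},{"translation":[0,0,-130],"roll":0,"gripper":70}]' | head -2
python3 -m creep '[{"translation":[-12,-36,0],"roll":-4,"gripper":70},{"translation":[-24,-72,0],"roll":-8,"gripper":70},{"translation":[-36,-108,0],"roll":-12,"gripper":70},{"translation":[-48,-144,0],"roll":-16,"gripper":70},{"translation":[-60,-180,0],"roll":-20,"gripper":70}]' | head -2
python3 - <<'E'
from h import *
st();print(totool([.40,.03,.25]))
E
```

```text
grip_width: 0.0429
grip_force: 0.0
time: 21.42
position: [0.4713, -0.2596, 0.2567]
time: 21.83
position: [0.4243, -0.0713, 0.2509]
t 21.83 p [ 0.4243 -0.0713  0.2509] tool x [ 0.967  0.255 -0.004] y [ 0.255 -0.967 -0.003] F [ 1.5  0.2 -0.9] w 0.0698 gf 0.0 q [-0.43  0.25  1.88  0.    1.01  0.89]
[   2.4 -104.2    1.2]
```

```bash
python3 -m creep '[{"translation":[1,-35,0],"roll":-1,"gripper":70},{"translation":[2,-70,0],"roll":-3,"gripper":70},{"translation":[2,-104,0],"roll":-3,"gripper":70},{"translation":[2,-104,0],"roll":-3,"gripper":70},{"translation":[2,-104,0],"roll":-3,"gripper":70}]' | head -2
python3 snap.py w_blank 100 0 460 240 2.2
```

```text
time: 22.25
position: [0.4001, 0.0294, 0.2514]
t 22.25 p [0.4001 0.0294 0.2514] tool x [ 0.952  0.307 -0.004] y [ 0.307 -0.952 -0.002] F [-0.1 -0.4 -0.2] w 0.07 gf 0.0 q [-0.21  0.21  1.94 -0.    0.99  1.05]
```

View pics/w_blank_c.png

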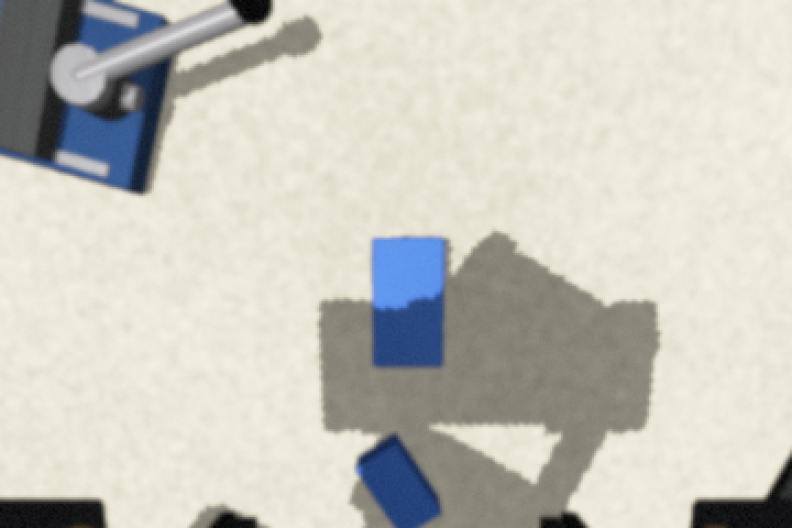

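Run:
```python
from h import *; import json
o=json.load(open('w_blank.json'));f=lambda u,v:(100+u/2.2,v/2.2)
Q=px2w('wrist',[f(*a) for a in [(372,238),(445,238),(443,366),(374,366)]],.042,o);c=Q.mean(0);d=(Q[0]+Q[1]-Q[2]-Q[3]);print(c.round(4),'yaw',np.degrees(np.arctan2(d[1],d[0])),'tool',np.degrees(np.arctan2(.307,.952)))
print([np.linalg.norm(Q[i]-Q[i-1]).round(4) for i in range(4)])
c[2]=.12;print(totool(c))
```

```text
[0.4564 0.04   0.042 ] yaw 18.120042041275806 tool 17.87342106523998
[np.float64(0.0627), np.float64(0.0357), np.float64(0.0627), np.float64(0.0352)]
[ 56.4   5.7 131.7]
```

```bash
python3 -m creep '[{"translation":[28,3,30],"roll":0,"gripper":66},{"translation":[56,6,65],"roll":0,"gripper":66},{"translation":[56,6,100],"roll":0,"gripper":66},{"translation":[56,6,132],"roll":0,"gripper":66},{"translation":[56,6,132],"roll":0,"gripper":66}]' | head -2
python3 -m creep '[{"translation":[0,0,0],"roll":0,"gripper":66},{"translation":[0,0,0],"roll":0,"gripper":66}]' | head -2
python3 - <<'E'
from h import *
st();print(totool([.4564,.0400,.043]))
E
```

```text
time: 22.72
position: [0.454, 0.038, 0.1151]
time: 22.88
position: [0.458, 0.038, 0.1216]
t 22.88 p [0.458  0.038  0.1216] tool x [0.953 0.302 0.001] y [ 0.302 -0.953  0.   ] F [ 0.5 -0.2  0.5] w 0.0658 gf 0.0 q [-0.16  0.52  1.95 -0.    0.67  1.1 ]
[-1.  -2.4 78.6]
```

```bash
python3 -m creep '[{"translation":[-1,-2,30],"roll":0,"gripper":66},{"translation":[-1,-2,60],"roll":0,"gripper":66},{"translation":[-1,-2,79],"roll":0,"gripper":66},{"translation":[-1,-2,79],"roll":0,"gripper":30},{"translation":[-1,-2,79],"roll":0,"gripper":30}]' 45 | head -2
python3 -m creep '[{"translation":[0,0,0],"roll":0,"gripper":30},{"translation":[0,0,0],"roll":0,"gripper":30},{"translation":[0,0,0],"roll":0,"gripper":30},{"translation":[0,0,0],"roll":0,"gripper":30},{"translation":[0,0,0],"roll":0,"gripper":30}]' 45
python3 - <<'E'
from h import *
st();o=telemetry.get_obs();c=[.510,.3015,o['position'][2]];t=totool(c);print(t)
E
```

```text
time: 23.3
position: [0.4568, 0.0402, 0.0434]
time: 23.72
position: [0.4564, 0.0407, 0.0434]
tool_rot: [0.988, 0.153, 0.001, 0.0]
ft_force: [-0.6, 1.3, 8.5]
grip_width: 0.0356
grip_force: 45.0
t 23.72 p [0.4564 0.0407 0.0434] tool x [0.953 0.303 0.002] y [ 0.303 -0.953  0.001] F [-0.6  1.3  8.5] w 0.0356 gf 45.0 q [-0.16  0.68  2.    0.    0.46  1.11]
[ 1.301e+02 -2.323e+02  1.000e-01]
```

```bash
python3 -m creep '[{"translation":[0,0,-20],"roll":0,"gripper":30},{"translation":[0,0,-60],"roll":0,"gripper":30},{"translation":[0,0,-100],"roll":0,"gripper":30},{"translation":[0,0,-140],"roll":0,"gripper":30},{"translation":[0,0,-156],"roll":0,"gripper":30}]' 45 | sed -n '2p;5,6p'
python3 -m creep '[{"translation":[18,-33,0],"roll":0,"gripper":30},{"translation":[36,-66,0],"roll":0,"gripper":30},{"translation":[54,-99,0],"roll":0,"gripper":30},{"translation":[72,-132,0],"roll":0,"gripper":30},{"translation":[90,-165,0],"roll":0,"gripper":30}]' 45 | sed -n '2p;5,6p'
python3 -m creep '[{"translation":[18,-33,0],"roll":5,"gripper":30},{"translation":[37,-67,0],"roll":10,"gripper":30},{"translation":[37,-67,0],"roll":16,"gripper":30},{"translation":[37,-67,0],"roll":16,"gripper":30},{"translation":[37,-67,0],"roll":16,"gripper":30}]' 45 | sed -n '2p;5,6p'
python3 - <<'E'
from h import *
st();print(totool([.507,.300,.100]))
E
```

```text
position: [0.4575, 0.0405, 0.2027]
grip_width: 0.0356
grip_force: 45.0
position: [0.4907, 0.2267, 0.1981]
grip_width: 0.0355
grip_force: 45.0
position: [0.505, 0.3, 0.1973]
grip_width: 0.036
grip_force: 45.0
t 24.97 p [0.505  0.3    0.1973] tool x [ 0.999  0.033 -0.003] y [ 0.033 -0.999  0.001] F [ 0.5 -0.  -3.4] w 0.036 gf 45.0 q [ 0.35  0.53  1.57 -0.    1.04  1.88]
[ 2.2 -0.1 97.3]
```

```bash
python3 -m creep '[{"translation":[2,0,35],"roll":0,"gripper":30},{"translation":[2,0,70],"roll":0,"gripper":30},{"translation":[2,0,97],"roll":0,"gripper":30},{"translation":[2,0,118],"roll":0,"gripper":30},{"translation":[2,0,118],"roll":0,"gripper":30}]' | sed -n '2p;4p'
python3 -m creep '[{"translation":[0,0,0],"roll":0,"gripper":30},{"translation":[0,0,5],"roll":0,"gripper":30},{"translation":[0,0,5],"roll":0,"gripper":30}]' | sed -n '2p;4p'
python3 - <<'E'
from h import *
st();print(totool([.507,.300,.068]))
E
```

```text
position: [0.5046, 0.2972, 0.0757]
ft_force: [-1.8, -0.1, -2.8]
position: [0.5094, 0.3001, 0.0762]
ft_force: [-1.1, 0.2, -2.6]
t 25.63 p [0.5094 0.3001 0.0762] tool x [1.    0.029 0.002] y [ 0.029 -1.    -0.001] F [-1.1  0.2 -2.6] w 0.0358 gf 45.0 q [ 0.34  0.71  1.64 -0.    0.78  1.89]
[-2.4  0.1  8.2]
```

```bash
python3 -m creep '[{"translation":[-2,0,4],"roll":0,"gripper":30},{"translation":[-2,0,4],"roll":0,"gripper":30},{"translation":[-2,0,4],"roll":0,"gripper":30}]' | sed -n '2p;4p'
python3 -m creep '[{"translation":[0,0,3],"roll":0,"gripper":30},{"translation":[0,0,3],"roll":0,"gripper":30},{"translation":[0,0,3],"roll":0,"gripper":30}]' | sed -n '2p;4p'
```

```text
position: [0.5063, 0.3003, 0.0716]
ft_force: [0.3, 0.1, -2.4]
position: [0.5063, 0.3003, 0.068]
ft_force: [-0.1, 0.4, -2.6]
```

```bash
python3 -m creep '[{"translation":[0,0,1.5],"roll":0,"gripper":30},{"translation":[0,0,1.5],"roll":0,"gripper":30},{"translation":[0,0,1.5],"roll":0,"gripper":30}]' | sed -n '2p;4p'
```

```text
position: [0.5065, 0.3004, 0.0674]
ft_force: [-1.3, -0.4, 6.2]
```

```bash
python3 -m creep '[{"translation":[0,0,-1],"roll":0,"gripper":56},{"translation":[0,0,-1],"roll":0,"gripper":56},{"translation":[0,0,-1],"roll":0,"gripper":56},{"translation":[0,0,-1],"roll":0,"gripper":56},{"translation":[0,0,-20],"roll":0,"gripper":56}]' | tail -2
python3 -m creep '[{"translation":[0,0,-40],"roll":0,"gripper":60},{"translation":[0,0,-80],"roll":0,"gripper":60},{"translation":[-20,8,-120],"roll":0,"gripper":60},{"translation":[-40,16,-160],"roll":0,"gripper":60},{"translation":[-60,25,-185],"roll":0,"gripper":60}]' | head -2
python3 -m creep '[{"translation":[0,0,0],"roll":0,"gripper":60},{"translation":[0,0,0],"roll":0,"gripper":60}]' | head -2
python3 snap.py w_set 150 40 410 240 3
```

```text
grip_width: 0.055
grip_force: 0.0
time: 27.22
position: [0.4479, 0.2737, 0.2738]
time: 27.38
position: [0.4473, 0.2736, 0.2737]
t 27.38 p [0.4473 0.2736 0.2737] tool x [1.    0.029 0.005] y [ 0.029 -1.    -0.002] F [ 0.  -0.1  0.3] w 0.0602 gf 0.0 q [0.34 0.35 1.65 0.   1.14 1.88]
```

View pics/w_set_c.png

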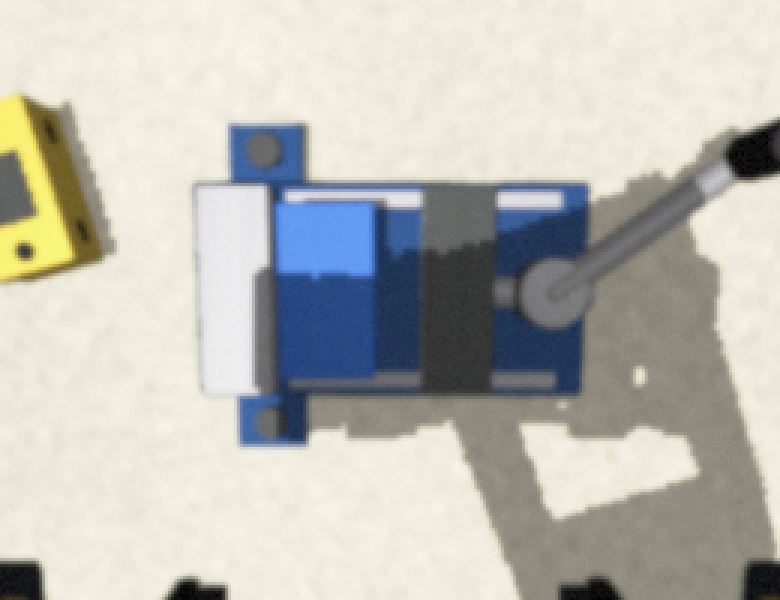

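```bash
python3 -m creep '[{"translation":[25,30,0],"roll":6,"gripper":60},{"translation":[50,60,0],"roll":13,"gripper":60},{"translation":[80,98,20],"roll":20,"gripper":60},{"translation":[108,132,40],"roll":27,"gripper":60},{"translation":[108,132,75],"roll":31,"gripper":60}]' | head -2
python3 -m creep '[{"translation":[0,0,30],"roll":0,"gripper":60},{"translation":[0,0,38],"roll":0,"gripper":60},{"translation":[0,0,38],"roll":0,"gripper":60},{"translation":[0,0,38],"roll":0,"gripper":60}]' | head -2
python3 - <<'E'
from h import *
st();print(totool([.5594,.1444,.09]))
E
```

```text
time: 27.85
position: [0.5656, 0.1421, 0.2006]
time: 28.18
position: [0.5579, 0.146, 0.1607]
t 28.18 p [0.5579 0.146  0.1607] tool x [ 0.872 -0.489 -0.002] y [-0.489 -0.872  0.001] F [ 0.5 -0.2 -0. ] w 0.06 gf 0.0 q [0.06 0.57 1.63 0.   0.94 2.14]
[ 2.2  0.6 70.7]
```

```bash
python3 -m creep '[{"translation":[2,1,35],"roll":0,"gripper":60},{"translation":[2,1,70],"roll":0,"gripper":60},{"translation":[2,1,70],"roll":0,"gripper":5},{"translation":[2,1,70],"roll":0,"gripper":5},{"translation":[2,1,70],"roll":0,"gripper":5}]' 25 | sed -n '2p;4p'
python3 -m creep '[{"translation":[0,0,0],"roll":0,"gripper":5},{"translation":[0,0,0],"roll":0,"gripper":5},{"translation":[0,0,0],"roll":0,"gripper":5},{"translation":[0,0,0],"roll":0,"gripper":5},{"translation":[0,0,0],"roll":0,"gripper":5}]' 25
python3 - <<'E'
from h import *
st();o=telemetry.get_obs();Rm=R.from_quat(o['tool_rot']).as_matrix()
p=np.array(o['position']);piv=np.array([.5094,.2138,0]);d=p-piv;a0=np.arctan2(d[1],d[0]);print('lever',.368-a0,np.hypot(*d[:2]))
a0=.368-1.3
for da in np.arange(.13,.66,.13):
    v=.085*np.array([np.cos(a0+da)-np.cos(a0),np.sin(a0+da)-np.sin(a0),0]);print(round(da,2),np.round(1000*Rm.T@v,1))
E
```

```text
position: [0.561, 0.1445, 0.094]
ft_force: [-0.5, -0.9, 0.3]
time: 29.02
position: [0.5613, 0.1457, 0.0931]
tool_rot: [0.967, -0.254, 0.002, -0.003]
ft_force: [1.5, 8.5, 3.0]
grip_width: 0.0171
grip_force: 25.0
t 29.02 p [0.5613 0.1457 0.0931] tool x [ 0.871 -0.492  0.003] y [-0.492 -0.871 -0.006] F [1.5 8.5 3. ] w 0.0171 gf 25.0 q [0.06 0.67 1.67 0.01 0.79 2.14]
lever 1.287707629293498 0.08557703931733507
0.13 [  3.8 -10.4   0.1]
0.26 [  6.2 -21.1   0.1]
0.39 [  7.3 -32.1   0.2]
0.52 [  6.9 -43.2   0.3]
0.65 [  5.  -54.    0.4]
```

```bash
python3 -m creep '[{"translation":[4,-10,0],"roll":-6,"gripper":5},{"translation":[6,-21,0],"roll":-12,"gripper":5},{"translation":[7,-32,0],"roll":-18,"gripper":5},{"translation":[7,-43,0],"roll":-24,"gripper":5},{"translation":[5,-54,0],"roll":-30,"gripper":5}]' 25 | sed -n '2p;4,6p'
python3 -m creep '[{"translation":[2,-11,0],"roll":-4,"gripper":5},{"translation":[3,-22,0],"roll":-8,"gripper":5},{"translation":[3,-33,0],"roll":-12,"gripper":5},{"translation":[1,-41,0],"roll":-16,"gripper":5},{"translation":[1,-41,0],"roll":-16,"gripper":5}]' 25 | sed -n '2p;4,6p'
python3 - <<'E'
from h import *
st();o=telemetry.get_obs()
p=np.array(o['position']);piv=np.array([.5094,.2138,0]);d=p-piv;a0=np.arctan2(d[1],d[0]);print('lever',.368-a0,np.hypot(*d[:2]))
E
```

```text
position: [0.5906, 0.1866, 0.093]
ft_force: [-1.4, -7.8, 5.4]
grip_width: 0.0174
grip_force: 25.0
position: [0.5961, 0.2293, 0.0932]
ft_force: [6.3, -2.2, -1.8]
grip_width: 0.0169
grip_force: 25.0
t 29.85 p [0.5961 0.2293 0.0932] tool x [0.956 0.292 0.012] y [ 0.292 -0.956  0.005] F [ 6.3 -2.2 -1.8] w 0.0169 gf 25.0 q [ 0.19  0.73  1.52 -0.    0.88  1.47]
lever 0.19062419312335405 0.08806381456777904
```

```bash
python3 -m creep '[{"translation":[0,-5,0],"roll":-2,"gripper":5},{"translation":[0,-10,0],"roll":-4,"gripper":5},{"translation":[-1,-15,0],"roll":-5,"gripper":5},{"translation":[-1,-15,0],"roll":-5,"gripper":5},{"translation":[-1,-15,0],"roll":-5,"gripper":5}]' 25 | sed -n '2p;4,6p'
python3 -m creep '[{"translation":[0,-4,0],"roll":0,"gripper":5},{"translation":[0,-4,0],"roll":0,"gripper":5},{"translation":[0,-4,0],"roll":0,"gripper":5}]' 25 | sed -n '2p;4,6p'
```

```text
position: [0.5922, 0.2431, 0.0933]
ft_force: [10.0, -0.9, -3.5]
grip_width: 0.017
grip_force: 25.0
position: [0.5907, 0.2467, 0.0933]
ft_force: [9.3, -1.6, -3.8]
grip_width: 0.0169
grip_force: 25.0
```

```bash
python3 -m creep '[{"translation":[1,-3,0],"roll":0,"gripper":5},{"translation":[1,-3,0],"roll":0,"gripper":5},{"translation":[1,-3,0],"roll":0,"gripper":5}]' 40 | sed -n '2p;4,6p'
python3 -m creep '[{"translation":[1,-3,0],"roll":0,"gripper":5},{"translation":[1,-3,0],"roll":0,"gripper":5},{"translation":[1,-3,0],"roll":0,"gripper":5}]' 40 | sed -n '2p;4,6p'
python3 -m creep '[{"translation":[0,-3,0],"roll":0,"gripper":5},{"translation":[0,-3,0],"roll":0,"gripper":5},{"translation":[0,-3,0],"roll":0,"gripper":5}]' 40 | sed -n '2p;4,6p'
```

```text
position: [0.59, 0.2491, 0.0933]
ft_force: [8.2, -4.5, -2.1]
grip_width: 0.0169
grip_force: 40.0
position: [0.5895, 0.2512, 0.0933]
ft_force: [7.8, -7.7, -1.7]
grip_width: 0.017
grip_force: 40.0
position: [0.5893, 0.2517, 0.0933]
ft_force: [10.0, -13.9, -0.9]
grip_width: 0.0167
grip_force: 40.0
```

```bash
python3 -m creep '[{"translation":[0,0,0],"roll":0,"gripper":60},{"translation":[0,0,0],"roll":0,"gripper":60},{"translation":[0,0,0],"roll":0,"gripper":60},{"translation":[0,0,0],"roll":0,"gripper":60},{"translation":[0,0,-30],"roll":0,"gripper":60}]' | tail -3
python3 -m creep '[{"translation":[0,0,-40],"roll":5,"gripper":60},{"translation":[0,0,-80],"roll":10,"gripper":60},{"translation":[-38,0,-90],"roll":15,"gripper":60},{"translation":[-78,0,-120],"roll":20,"gripper":60},{"translation":[-116,0,-130],"roll":20,"gripper":60}]' | head -2
python3 -m creep '[{"translation":[-10,0,0],"roll":0,"gripper":60},{"translation":[-10,0,0],"roll":0,"gripper":60},{"translation":[-10,0,0],"roll":0,"gripper":60}]' | head -2
python3 snap.py w_clamp 150 20 410 220 3
```

```text
ft_force: [0.1, 0.1, 0.0]
grip_width: 0.0427
grip_force: 0.0
time: 32.1
position: [0.4794, 0.2158, 0.252]
time: 32.35
position: [0.4695, 0.2156, 0.2502]
t 32.35 p [0.4695 0.2156 0.2502] tool x [1.    0.03  0.001] y [ 0.03 -1.   -0.  ] F [ 1.1 -0.3  1.1] w 0.0602 gf 0.0 q [0.21 0.37 1.69 0.   1.08 1.75]
```

View pics/w_clamp_c.png

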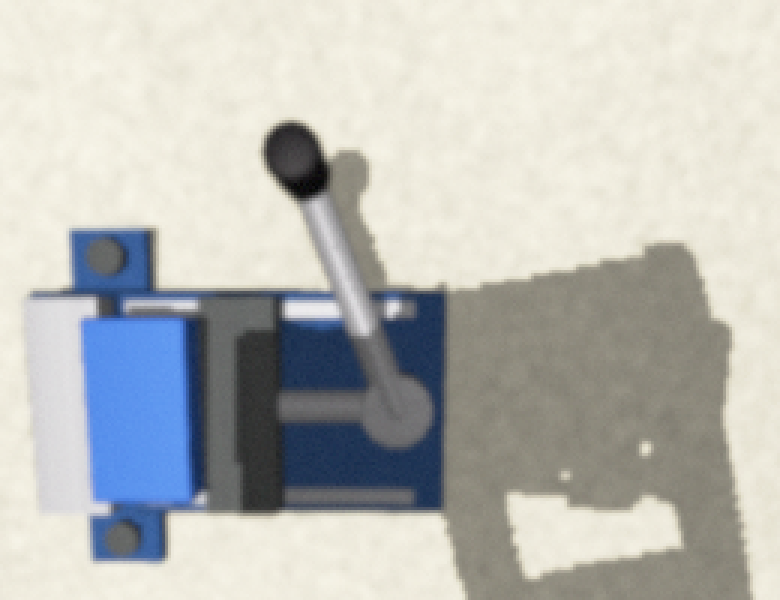

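Run:
```python
from h import *
from cl import W
def ray(n,uv):
    a=px2w(n,[uv],.3)[0];b=px2w(n,[uv],.0)[0];return a,(b-a)/np.linalg.norm(b-a)
for nm,s,d in [('green top',(182,92),(478,196)),('tab',(130+152/2,60+36/2),(90+718/2,110+55/2))]:
    a,u=ray('scene',s);b,v=ray('side',d)
    t=np.linalg.lstsq(np.c_[u,-v],b-a,rcond=None)[0];print(nm,(a+t[0]*u).round(3),(b+t[1]*v).round(3))
p=[.4918,-.3022,-.0947]
print('hinge',W(p,[0,-.108,.134]))
for ang in (1.6,1.8,2.0): print(ang,W(p,[0,-.108+.218*np.cos(ang),.134+.218*np.sin(ang)]), [w2px(n,W(p,[0,-.108+.208*np.cos(ang),.134+.208*np.sin(ang)])).round(0).tolist() for n in ('scene','side')])
print('approach',W(p,[0,-.26,.32]))
o=json=None
import json
o=json.load(open('w_clamp.json'));f=lambda u,v:(150+u/3,20+v/3)
h=px2w('wrist',[f(293,150)],.102,o)[0];pv=px2w('wrist',[f(398,410)],.058,o)[0];print('lever',h,pv,np.arctan2(*(h-pv)[1::-1])-.35-.025)
st();print(totool([.4672,-.561,.45]))
```

```text
green top [ 0.482 -0.647  0.222] [ 0.465 -0.601  0.141]
tab [ 0.475 -0.46   0.332] [ 0.475 -0.461  0.334]
hinge [[ 0.48158768 -0.40971608  0.134     ]]
1.6 [[ 0.48098577 -0.41605306  0.35190705]] [[[211.0, 79.0]], [[433.0, 135.0]]]
1.8 [[ 0.47690419 -0.45902421  0.34629878]] [[[206.0, 77.0]], [[447.0, 136.0]]]
2.0 [[ 0.47300933 -0.50002961  0.33222684]] [[[201.0, 77.0]], [[460.0, 140.0]]]
approach [[ 0.46721479 -0.56103502  0.32      ]]
lever [0.58646747 0.24624243 0.102     ] [0.50875874 0.21298342 0.058     ] 0.029405372968918896
t 32.4 p [0.4705 0.2156 0.2499] tool x [1.    0.029 0.001] y [ 0.029 -1.    -0.   ] F [ 0.2  0.  -0.6] w 0.06 gf 0.0 q [0.21 0.37 1.69 0.   1.08 1.75]
[ -25.8  776.1 -200.5]
```

```bash
python3 -m creep '[{"translation":[0,0,-40],"roll":3,"gripper":0},{"translation":[0,0,-80],"roll":7,"gripper":0},{"translation":[0,0,-120],"roll":7,"gripper":0},{"translation":[0,0,-160],"roll":7,"gripper":0},{"translation":[0,0,-200],"roll":7,"gripper":0}]' 30| sed -n '2p'
python3 -m creep '[{"translation":[3,38,0],"roll":0,"gripper":0},{"translation":[7,76,0],"roll":0,"gripper":0},{"translation":[10,114,0],"roll":0,"gripper":0},{"translation":[14,151,0],"roll":0,"gripper":0},{"translation":[17,188,0],"roll":0,"gripper":0}]' | sed -n '2p'
python3 -m creep '[{"translation":[3,38,0],"roll":0,"gripper":0},{"translation":[7,76,0],"roll":0,"gripper":0},{"translation":[10,114,0],"roll":0,"gripper":0},{"translation":[14,151,0],"roll":0,"gripper":0},{"translation":[17,188,0],"roll":0,"gripper":0}]' | sed -n '2p'
python3 -m creep '[{"translation":[3,38,0],"roll":0,"gripper":0},{"translation":[7,76,0],"roll":0,"gripper":0},{"translation":[10,114,0],"roll":0,"gripper":0},{"translation":[14,151,0],"roll":0,"gripper":0},{"translation":[17,188,0],"roll":0,"gripper":0}]' | sed -n '2p'
python3 -m creep '[{"translation":[3,38,0],"roll":0,"gripper":0},{"translation":[7,76,0],"roll":0,"gripper":0},{"translation":[10,114,0],"roll":0,"gripper":0},{"translation":[14,151,0],"roll":0,"gripper":0},{"translation":[17,188,0],"roll":0,"gripper":0}]' | sed -n '2p'
python3 - <<'E'
from h import *
st();print(totool([.468,-.54,.322]))
E
```

```text
position: [0.471, 0.2155, 0.4512]
position: [0.4706, 0.0245, 0.4495]
position: [0.4697, -0.1653, 0.4493]
position: [0.4688, -0.3545, 0.4487]
position: [0.4679, -0.5433, 0.4479]
t 34.48 p [ 0.4679 -0.5433  0.4479] tool x [ 0.996 -0.093 -0.   ] y [-0.093 -0.996 -0.001] F [-0.1 -0.2 -0.8] w 0.0006 gf 0.0 q [-1.02  0.54  0.85  0.    1.75  0.65]
[ -0.2  -3.1 125.9]
```

```bash
python3 -m creep '[{"translation":[0,0,40],"roll":0,"gripper":0},{"translation":[0,0,80],"roll":0,"gripper":0},{"translation":[0,0,120],"roll":0,"gripper":0},{"translation":[0,0,126],"roll":0,"gripper":0},{"translation":[0,-20,126],"roll":0,"gripper":0}]' 30| sed -n '2p;4p'
python3 -m creep '[{"translation":[0,-20,0],"roll":0,"gripper":0},{"translation":[0,-40,0],"roll":0,"gripper":0},{"translation":[0,-55,0],"roll":0,"gripper":0},{"translation":[0,-65,0],"roll":0,"gripper":0},{"translation":[0,-75,0],"roll":0,"gripper":0}]' | sed -n '2p;4p'
python3 -m creep '[{"translation":[0,-10,0],"roll":0,"gripper":0},{"translation":[0,-20,0],"roll":0,"gripper":0},{"translation":[0,-30,0],"roll":0,"gripper":0},{"translation":[0,-40,0],"roll":0,"gripper":0},{"translation":[0,-50,0],"roll":0,"gripper":0}]' | sed -n '2p;4p'
python3 - <<'E'
from h import *
st()
E
```

```text
position: [0.4677, -0.5226, 0.3175]
ft_force: [0.5, -1.1, 0.9]
position: [0.4775, -0.4471, 0.3261]
ft_force: [0.2, -2.4, 1.7]
position: [0.4805, -0.3946, 0.3232]
ft_force: [0.1, -2.5, -1.3]
t 35.73 p [ 0.4805 -0.3946  0.3232] tool x [ 0.996 -0.093 -0.001] y [-0.093 -0.996 -0.001] F [ 0.1 -2.5 -1.3] w 0.0003 gf 1.2 q [-0.87  0.45  1.34 -0.    1.36  0.8 ]
```

```bash
python3 -m creep '[{"translation":[0,-12,0],"roll":0,"gripper":0},{"translation":[0,-24,0],"roll":0,"gripper":0},{"translation":[0,-36,0],"roll":0,"gripper":0},{"translation":[0,-48,0],"roll":0,"gripper":0},{"translation":[0,-56,0],"roll":0,"gripper":0}]' | sed -n '2p;4p'
python3 -m creep '[{"translation":[0,-14,10],"roll":0,"gripper":0},{"translation":[0,-28,20],"roll":0,"gripper":0},{"translation":[0,-43,33],"roll":0,"gripper":0},{"translation":[0,-55,47],"roll":0,"gripper":0},{"translation":[0,-67,62],"roll":0,"gripper":0}]' | sed -n '2p;4p'
python3 -m creep '[{"translation":[0,-9,16],"roll":0,"gripper":0},{"translation":[0,-17,32],"roll":0,"gripper":0},{"translation":[0,-23,49],"roll":0,"gripper":0},{"translation":[0,-28,67],"roll":0,"gripper":0},{"translation":[0,-28,67],"roll":0,"gripper":0}]' | sed -n '2p;4p'
```

```text
position: [0.4858, -0.3379, 0.324]
ft_force: [-1.1, -0.9, -0.3]
position: [0.4926, -0.2715, 0.2624]
ft_force: [1.4, -1.0, 2.0]
position: [0.4927, -0.2416, 0.1921]
ft_force: [0.4, 0.3, -0.8]
```

```bash
python3 -m creep '[{"translation":[0,-2,10],"roll":0,"gripper":0},{"translation":[0,-4,20],"roll":0,"gripper":0},{"translation":[0,-4,28],"roll":0,"gripper":0},{"translation":[0,-4,33],"roll":0,"gripper":0},{"translation":[0,-4,33],"roll":0,"gripper":0}]' | sed -n '2p;4p'
python3 -m creep '[{"translation":[0,0,2],"roll":0,"gripper":0},{"translation":[0,0,4],"roll":0,"gripper":0},{"translation":[0,0,4],"roll":0,"gripper":0}]' | sed -n '2p;4p'
```

```text
position: [0.4947, -0.2412, 0.1609]
ft_force: [-0.5, 0.1, -0.1]
position: [0.4952, -0.2416, 0.1594]
ft_force: [-2.0, 1.0, 8.3]
```

```bash
python3 -m creep '[{"translation":[0,0,1],"roll":0,"gripper":0},{"translation":[0,0,1],"roll":0,"gripper":0},{"translation":[0,0,1],"roll":0,"gripper":0}]' | sed -n '2p;4p'
python3 -m creep '[{"translation":[0,0,1],"roll":0,"gripper":0},{"translation":[0,0,1],"roll":0,"gripper":0},{"translation":[0,0,1],"roll":0,"gripper":0}]' | sed -n '2p;4p'
```

```text
position: [0.4952, -0.2415, 0.1593]
ft_force: [-3.5, 2.4, 13.3]
position: [0.4952, -0.2416, 0.1592]
ft_force: [-3.9, 3.5, 18.6]
```

```bash
python3 -m creep '[{"translation":[0,0,-25],"roll":0,"gripper":0},{"translation":[0,0,-45],"roll":0,"gripper":0},{"translation":[-38,12,-45],"roll":0,"gripper":0},{"translation":[-76,25,-45],"roll":0,"gripper":0},{"translation":[-114,38,-45],"roll":0,"gripper":0}]' | sed -n '2p;4p'
python3 -m creep '[{"translation":[0,0,0],"roll":0,"gripper":0},{"translation":[0,0,0],"roll":0,"gripper":0}]' | sed -n '2p;4p'
python3 snap.py w_rock 100 20 460 240 2.2
python3 - <<'E'
from h import *
for n in ('scene','side'):
    im=cam(n,n+'_end')[1]
    print(n,[(list(map(int,r['bbox'])),round(r['p'],2)) for t in ('lid','rocker') for r in viewer.recognise(n,t)])
a=cv2.imread('pics/scene_end.png')[80:360,160:420];b=cv2.imread('pics/side_end.png')[120:310,330:480]
a=cv2.resize(a,(520,560),interpolation=3);b=cv2.resize(b,(270,342),interpolation=3);c=np.zeros((560,790,3),np.uint8);c[:,:520]=a;c[:342,520:]=b;cv2.imwrite('pics/end.png',c)
print(totool([.378,-.269,.165]))
E
```

```text
position: [0.3774, -0.2689, 0.2017]
ft_force: [-0.8, -1.9, 0.3]
position: [0.3766, -0.2691, 0.2014]
ft_force: [-0.5, -0.1, 1.1]
t 38.73 p [ 0.3766 -0.2691  0.2014] tool x [ 0.995 -0.097  0.   ] y [-0.097 -0.995  0.   ] F [-0.5 -0.1  1.1] w 0.0005 gf 0.0 q [-0.86  0.37  1.87  0.    0.9   0.81]
scene [([197, 130, 72, 35], 0.86), ([350, 256, 24, 28], 0.35)]
side [([340, 189, 91, 35], 0.72), ([384, 222, 23, 11], 0.64)]
[-1.   0.7 35.9]
```

View pics/end.png

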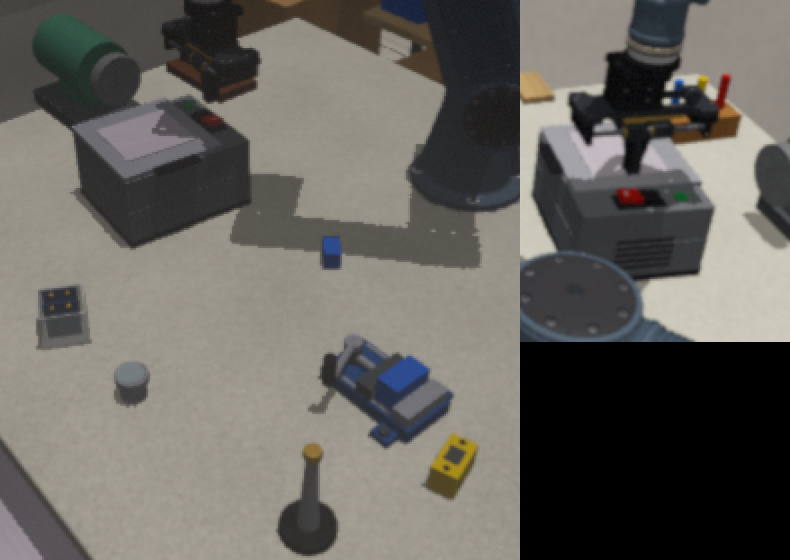

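```bash
python3 -m creep '[{"translation":[1,0,15],"roll":0,"gripper":0},{"translation":[1,0,28],"roll":0,"gripper":0},{"translation":[1,0,34],"roll":0,"gripper":0},{"translation":[1,0,34],"roll":0,"gripper":0}]' | sed -n '2p;4p'
for i in 1; do python3 -m creep '[{"translation":[0,0,3],"roll":0,"gripper":0},{"translation":[0,0,3],"roll":0,"gripper":0},{"translation":[0,0,3],"roll":0,"gripper":0}]' | sed -n '2p;4p'; python3 -m creep '[{"translation":[0,0,3],"roll":0,"gripper":0},{"translation":[0,0,3],"roll":0,"gripper":0},{"translation":[0,0,3],"roll":0,"gripper":0}]' | sed -n '2p;4p'; python3 -m creep '[{"translation":[0,0,2],"roll":0,"gripper":0},{"translation":[0,0,2],"roll":0,"gripper":0},{"translation":[0,0,2],"roll":0,"gripper":0}]' | sed -n '2p;4p'; done
```

```text
position: [0.379, -0.2677, 0.1657]
ft_force: [0.4, -0.0, 0.1]
position: [0.3793, -0.2688, 0.1643]
ft_force: [0.3, 0.0, -0.5]
position: [0.3794, -0.2687, 0.1613]
ft_force: [0.9, 1.9, 1.6]
position: [0.3795, -0.2687, 0.1605]
ft_force: [0.0, 3.1, 14.9]
```

```bash
python3 -m creep '[{"translation":[0,0,2],"roll":0,"gripper":0},{"translation":[0,0,2],"roll":0,"gripper":0},{"translation":[0,0,2],"roll":0,"gripper":0}]' | sed -n '2p;4p'
python3 -m creep '[{"translation":[0,0,-15],"roll":0,"gripper":0},{"translation":[0,0,-37],"roll":0,"gripper":0},{"translation":[-1,0,-46],"roll":0,"gripper":0},{"translation":[-1,0,-46],"roll":0,"gripper":0}]' | sed -n '2p;4p'
python3 - <<'E'
from h import *
a=cv2.imread('pics/side_end.png');b=cam('side','side_end2')[1]
wa=cv2.imread('pics/w_rock.png');wb=cam('wrist','w_rock2')[1]
for n,x in (('before',a),('after',b)):
    h=cv2.cvtColor(x,cv2.COLOR_BGR2HSV);m=((h[...,0]<8)|(h[...,0]>172))&(h[...,1]>120)&(h[...,2]>50)
    m[:200]=0;m[240:]=0;m[:,:370]=0;m[:,420:]=0
    ys,xs=np.nonzero(m);print(n,len(ys),xs.min(),xs.max(),ys.min(),ys.max(),xs.mean().round(2),ys.mean().round(2))
print(np.abs(a.astype(int)-b)[215:240,375:415].sum(2).astype(int)[::2,::2])
for z in (.145,.139): print(w2px('side',[[.380,-.269,z],[.375,-.292,z]]).round(1).tolist())
E
```

```text
position: [0.3796, -0.2687, 0.1602]
ft_force: [-2.9, 6.9, 29.5]
position: [0.3788, -0.2697, 0.2047]
ft_force: [0.3, -0.1, -0.7]
before 108 384 398 225 233 390.93 228.63
after 119 383 398 225 234 390.7 229.81
[[  7   2   0   6   2   8  17 120  86 112  68  19   3   3   5   0  10  23
   23   9]
 [  1   5   4   4   1   1   4  47  63  46  44   2   1   3   0   2   3   4
    4   5]
 [  2   1   3   3   5   0   7   7   3   5   2   6   4   4   3   4   1   4
    3  33]
 [  1   2   6   0   3   4   2   1   3   2   2   3   2   3   5   8   4   1
    1  40]
 [  2   2   3   2   1  14   9   6   4   4   4  14  16  42  66  84  29   4
    1   8]
 [  4   7   2   2  32 107  75  60  68  49  21  29  45  77  83  99  81  21
    2  38]
 [  4   1   1   2  30  58  18 105  21  10  15  14   5   5   4   4  85  40
   17   4]
 [  3   6   4   1  44  43 130  74   5   8  13  16  14   7   2  21  45  83
   10   1]
 [  3   3   5   3  25  48  58  71  23  17  12  10  13   5  15  10   6   9
    2   1]
 [  2   0   5   4   5  48  61  61  41  42  32  17  10  16   8  17   5   5
    7   4]
 [  2   5   3   0   1   8  32  27  21   8   7   3  40   7   4   2   3   4
    1   0]
 [  0   6   3   2   4   3   0   1   1   4   1   1  14  35  14   2   0  10
   18   1]
 [  1   5   2   5   3   3   3   3   4   2   2   5   6   3   7   2   2   2
   11   2]]
[[387.9, 225.8], [396.8, 225.7]]
[[387.5, 227.7], [396.4, 227.6]]
```

```bash
python3 -m creep '[{"translation":[0,0,-40],"roll":0,"gripper":0},{"translation":[0,0,-60],"roll":0,"gripper":0},{"translation":[0,0,-60],"roll":0,"gripper":0},{"translation":[0,0,-60],"roll":0,"gripper":0}]' | sed -n '2p'
python3 -c "
from rig import hand_in
print(hand_in())"
```

```text
position: [0.378, -0.2686, 0.2625]
the job is handed in; nothing more can be done
None
```

I handed the job in after about 40 s of robot time; `hand_in()` gave no verdict. Both finished blocks (the vise one and the only one found waiting) are in the basket, the blue blank is clamped in the vise, the lid is shut, and the rocker was pressed to its stop after that. I saw the first block lying flat on camera, but only felt the second touch the floor at the expected height.

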